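Lift the middle weight with sprung forceps held at their marked gap

ROBOT

A 6-joint arm with a two-finger parallel gripper is mounted at the origin on a cart in front of the work surface, level with it; the furniture and walls round the work are solid. World frame = base frame: x ahead of the robot, y to its left, z up, the work surface at z = 0. Lengths are in mm, angles in rad, forces in N, time in s.
With the tool pointing down it reaches from about 400 to 925 mm from the base axis. Payload 12.5 kg.
Tool frame: the origin (TCP) lies between the finger pads; the fingertips stand 11 mm ahead of it and the grasp point (between the pads) lies 8 mm behind it; y points along the fingers, x is the direction in which the jaws open and shut, and the axes are right-handed (so a half turn about y gives the same grasp; the last joint's range is limited). The gripper opens to 95 mm and grips with 3 to 60 N. Pads are 20 mm wide; open, the fingers measure 119 mm over their backs; the gripper's body (75 mm by 180 mm) begins 59 mm behind the grasp point.
Start: joints at [1.08, 0.491, 1.559, -0, 1.092, -0.106], TCP at [234.595, 579.323, 191.161] pointing down, gripper open.
Joint ranges: [-3.1, 3.1], [-0.84, 2.19], [0.05, 2.79], [-1.13, 4.28], [0.06, 2.93], [-2.69, 2.69]. Speed limits (rad/s): [2.22, 2.22, 2.79, 3.14, 3.14, 3.14].

INTERFACE

Orientations are given as [roll, pitch, yaw] about the fixed x, y, z axes, in that order (R = Rz(yaw) Ry(pitch) Rx(roll)).
In Python, from cell import env gives the robot as it stands.
- The arm moves only by the tool jog_arm, never from a script. Its argument "series" is a list of rows, each an object of numbers: "dx", "dy", "dz": the shift along the world's x, y, z in m; "rx", "ry", "rz": the turn, a rotation vector about the world's x, y, z in degrees; "gripper": the opening, from 0 (shut) to 1 (fully open). A call has 1 to 12 rows; each row shifts and turns the commanded pose from where the row before left it; what a row does not reach is not made up. A row lasts 1/10 s, in which the tool goes at most 50 mm and 8.59 degrees, less where a joint would pass 70% of its speed; a pose out of reach is approached as far as the arm can. A call is refused whole if a number of a shift passes 0.05 or a number of a turn 8.59, either way. A call with a gripper value outside its range is refused whole. The fingers move at their own pace and stop on an object; the grip force is fixed at half the most. Time passes only in rows, so rows that do not move let the fingers close. It gives the time, the measured TCP pose, the force and the opening at its end, in the units of the state.
- env.state(): the state, without advancing time (a new reading comes with each control period).
- env.read_camera(name): name is "side" or "top"; returns the picture (480x640x3 uint8, red, green, blue); there is no depth.
- env.camera_info(name): a dict with "camera_matrix" (3x3 intrinsics, pixels), "R" (3x3) and "t" (3): a world point X has camera coordinates R X + t. Camera axes: x right, y down, z forward; pixel columns grow to the right and rows downward; lengths in mm; the calibration is good to about 2 mm. A picture is of the moment at which its call begins. camera_info takes no time and is no camera call.
- env.job_done(): hands the job in, once; it reports no verdict.
The state is a dict: "t": time; "joints": joint angles; "qvel": joint speeds; "tau": joint torques, N m; "eef_pos": TCP position; "tcp_rot": TCP orientation; "ft_force": force on the tool from outside, world axes, zero at the start; "moment": the same for the moment, N m; "opening": opening from 0.0 (shut) to 1.0 (fully open).
Only numpy, scipy, OpenCV 4.12 (cv2) and the standard library are available. Lean on these libraries where they do the work, as an engineer would, in place of code of your own. Each camera call takes 0.05 s, during which the arm holds its last target.

TASK

Three steel weights stand on the wooden weight stand: with the sprung forceps from the white rest, lift out the middle-sized one. Bring the open jaws round its neck under the knob, squeeze until the tips stand at the marked gap (6 mm, where the dark band of the guide pin meets the arm), so that the toes close behind the neck but the neck is not pinched, and lift until the weight hangs upright and clear, its base at least 20 mm above the stand. Finish while still holding it there, with the gap kept at the mark and everything still; never touch a weight with the gripper and leave the other weights and the things around undisturbed.

Things in the scene. Friction and masses are not known exactly. Their poses are not given: they have to be found in the camera images.
- forceps_grip (a point): Grip point of the sprung steel forceps (66 g, 148 mm long): midway between the two serrated grip plates (30 mm long in x, 14 mm high), half-way up, 31 mm above the worktop at first. x: along the forceps to the tips, y: across (squeezed along y), z: up. Width over the plates 39 mm relaxed, 28 mm at the marked gap, where they are parallel.
- forceps_jaw (a point): Midway between the jaws, 49 mm ahead (+x) of forceps_grip, same axes: the neck belongs here. Jaws: two bars 6 mm high, 3.4 mm thick, 25 to 61 mm ahead of forceps_grip, inner faces 8 mm farther apart than the tips (14 mm at the mark). Each ends in an inward toe whose back edge is 57 mm ahead of forceps_grip.
- tip_left (a point): Inner face of the toe that ends the left (+y) jaw, half-way up. Distance tip_left to tip_right = tip gap: 26 mm relaxed, 6 mm at the mark (dark band of the guide pin at the outer face of the left arm, 22 mm ahead of forceps_grip). The pin is no stop. Tip gap = 6 mm + 1.74 x (width over the plates - 28 mm).
- tip_right (a point): Inner face of the toe that ends the right (-y) jaw, half-way up. Each arm is sprung: at the marked gap the plates push back with about 10 N, at a tip gap of 15 mm with about 5 N.
- forceps_rest: White plastic rest that carries the forceps, fixed to the worktop; origin on the worktop below forceps_grip, x along the forceps. An 18 mm wide spine joins two supports, 70 mm behind and 34 mm ahead of the origin, up to 50 mm wide and 29 mm high. The forceps' underside is 24 mm above the worktop; lift them straight up.
- stand_top (a point): Centre of the flat top of the hardwood weight stand (70 x 160 mm in x, y), 28 mm above the worktop, fixed; the 4 mm wide lip round it is 3 mm higher. The weights stand in a row along its y, 47 mm apart, in any order; the way in to a neck is along its +x, which points away from the robot.
- weight_mid_center (a point): The middle-sized polished steel weight, to be lifted (about 105 g, 42 mm high), half-way up: 21 mm above its base. Body 26 mm across and 22 mm high, then a neck 10 mm across and 12 mm long, then a knob 20 mm across and 8 mm high, flat beneath. Its z axis points up.
- weight_mid_neck (a point): Middle of the neck of the middle weight, on its axis: 28 mm above its base, 6 mm above the body's top and 6 mm below the knob.
- weight_small_center (a point): The smallest weight, half-way up (body 21 mm across, 18 mm high; 34 mm high in all; neck 8 mm, knob 13 mm). Leave it.
- weight_large_center (a point): The largest weight, half-way up (body 33 mm across, 28 mm high; 52 mm high in all; neck 17 mm, knob 27 mm). Leave it.
- weight_mid: The middle weight as a body; origin at the centre of its base.
- forceps: The forceps' bow with both arms; origin on the underside, 7 mm below forceps_grip. The bow's end is 87 mm behind the grip point, the balance point about 16 mm behind it.
- weight_stand: The hardwood weight stand; origin on the worktop below stand_top.
- weight_small: The smallest weight; origin at the centre of its base.
- weight_large: The largest weight; origin at the centre of its base.
- stirrer_hotplate: Magnetic stirrer with a round plate, fixed, between the forceps rest and the weight stand: 117 mm high, about 240 mm wide in all; its knobs reach about 125 mm nearer the robot than its origin, which is its middle at worktop height. Carry the forceps over or round it.
- petri_dish: Empty glass petri dish, 62 mm across, 13 mm high, bystander; origin at the centre of its underside.
- weigh_bottle: Glass weighing bottle with knob lid, 37 mm across, 52 mm high, bystander; origin at the centre of its underside.
- timer: Small white bench timer, 49 x 60 x 54 mm, bystander; origin at the centre of its underside.
- beaker_small: 50 ml glass beaker, 52 mm across, 58 mm high, bystander; origin at the centre of its underside.

How it is judged:
By the outcome, as a careful person would: the job done as asked, in the order asked, and still so for the second after the job is handed in, while the arm keeps its last pose, push and grip.
It also fails if it takes over 48 s, if anything falls off the work surface, if the arm or the gripper's body presses on something with over 40 N, if the wrist force passes 120 N, or if a joint passes its speed limit or range.

## Working session

There is one attempt and no reset: what is moved stays moved. The work goes in short steps, Python scripts to look and compute and a tool call to move; the robot and the scene stay as the last step left them, time stands still between calls to the robot, and variables do not carry over. Pictures are saved under pics/ and viewed, and the job is handed in when it is done.

Besides the shell and the picture viewer there is one more tool, called after "Call:" as name([rows], argument=value, ...), one row to a line, values as JSON. jog_arm: Moves the arm, as the interface text tells. Its arguments: {"type":"object","properties":{"series":{"type":"array"}},"required":["series"]}

```bash
mkdir -p pics; ls
cat > h.py <<'E'
import numpy as np, cv2
from cell import env
def snap(name,tag):
    im=env.read_camera(name); cv2.imwrite(f'pics/{tag}.png',im[:,:,::-1]); return im
def ray(name,u,v):
    c=env.camera_info(name);K=np.array(c['camera_matrix']);R=np.array(c['R']);t=np.array(c['t'])
    return -R.T@t, R.T@np.linalg.inv(K)@np.array([u,v,1.])
def plane(name,u,v,z):
    o,d=ray(name,u,v); return o+d*(z-o[2])/d[2]
def proj(name,X):
    c=env.camera_info(name);K=np.array(c['camera_matrix']);p=K@(np.array(c['R'])@np.array(X)+np.array(c['t']));return p[:2]/p[2]
def tri(n1,p1,n2,p2):
    o1,d1=ray(n1,*p1);o2,d2=ray(n2,*p2)
    A=np.array([d1,-d2]).T;s=np.linalg.lstsq(A,o2-o1,rcond=None)[0]
    a=o1+d1*s[0];b=o2+d2*s[1];return (a+b)/2,np.linalg.norm(a-b)
E
python3 - <<'E'
from h import *
np.set_printoptions(precision=3,suppress=True)
for n in('top','side'):
    snap(n,n+'0');c=env.camera_info(n);print(n,c, ray(n,320,240))
print(env.state())
E
```

```text
pics
top {'camera_matrix': array([[493.57 ,   0.   , 326.787],
       [  0.   , 493.57 , 238.359],
       [  0.   ,   0.   ,   1.   ]]), 'R': array([[-0.022, -1.   ,  0.003],
       [-0.997,  0.021, -0.077],
       [ 0.077, -0.005, -0.997]]), 't': array([ 111.764,  561.803, 1160.492])} (array([ 473.313,  104.967, 1199.921]), array([ 0.074,  0.009, -0.997]))
side {'camera_matrix': array([[485.153,   0.   , 316.771],
       [  0.   , 485.153, 224.756],
       [  0.   ,   0.   ,   1.   ]]), 'R': array([[-0.983, -0.183, -0.013],
       [-0.069,  0.434, -0.898],
       [ 0.17 , -0.882, -0.439]]), 't': array([ 564.852,   45.573, 1188.272])} (array([ 356.383, 1131.899,  570.018]), array([ 0.161, -0.87 , -0.468]))
{'t': 0.1, 'joints': array([ 1.08 ,  0.491,  1.559,  0.   ,  1.092, -0.106]), 'qvel': array([ 0.001, -0.002, -0.002,  0.001, -0.   ,  0.   ]), 'tau': array([  0.003, -61.362, -25.861,   0.069,   0.047,  -0.   ]), 'eef_pos': array([234.477, 579.091, 190.643]), 'tcp_rot': array([-1.571,  0.001,  1.186]), 'ft_force': array([-0.106,  0.483, -0.06 ]), 'moment': array([ 0.044, -0.029, -0.013]), 'opening': 1.0009504891671384}
```

View pics/top0.png

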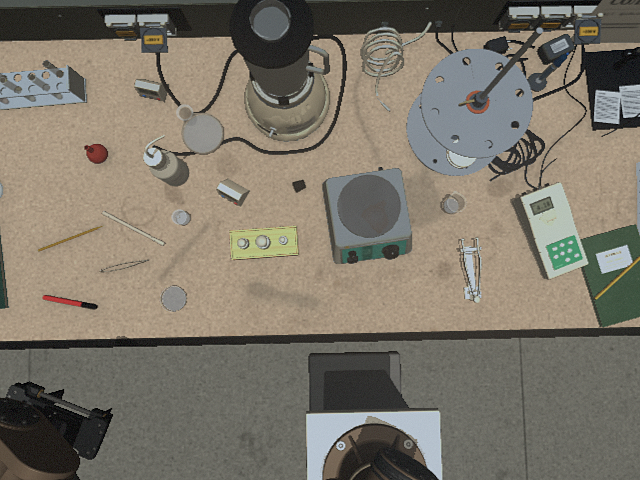

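View pics/side0.png

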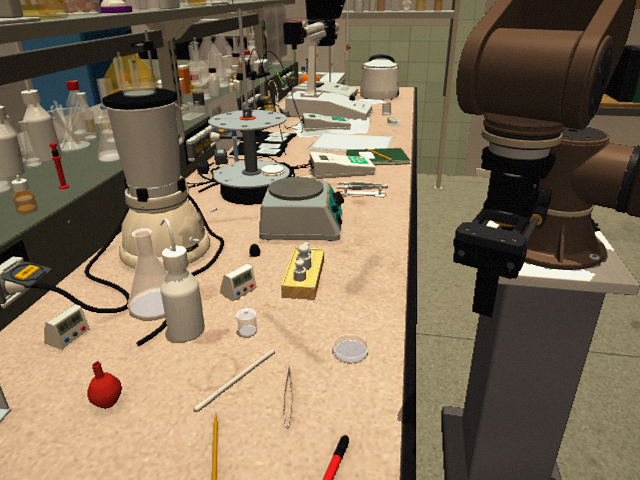

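Run:
```python
import cv2,numpy as np
a=cv2.imread('pics/top0.png');s=cv2.imread('pics/side0.png')
c1=cv2.resize(a[225:315,430:520],None,fx=6,fy=6,interpolation=cv2.INTER_CUBIC)
c2=cv2.resize(a[215:275,220:310],None,fx=8,fy=8,interpolation=cv2.INTER_CUBIC)
c3=cv2.resize(s[235:305,270:340],None,fx=8,fy=8,interpolation=cv2.INTER_CUBIC)
c4=cv2.resize(s[170:215,320:400],None,fx=8,fy=8,interpolation=cv2.INTER_CUBIC)
for i,c in enumerate((c1,c2,c3,c4)): cv2.imwrite(f'pics/c{i+1}.png',c)
```

```text
(no output)
```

View pics/c1.png

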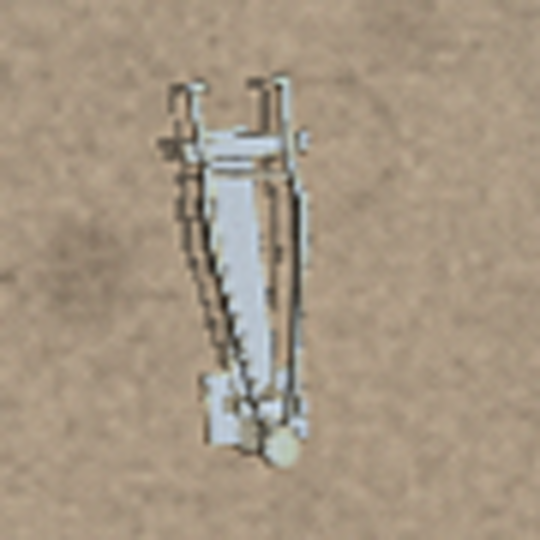

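View pics/c2.png

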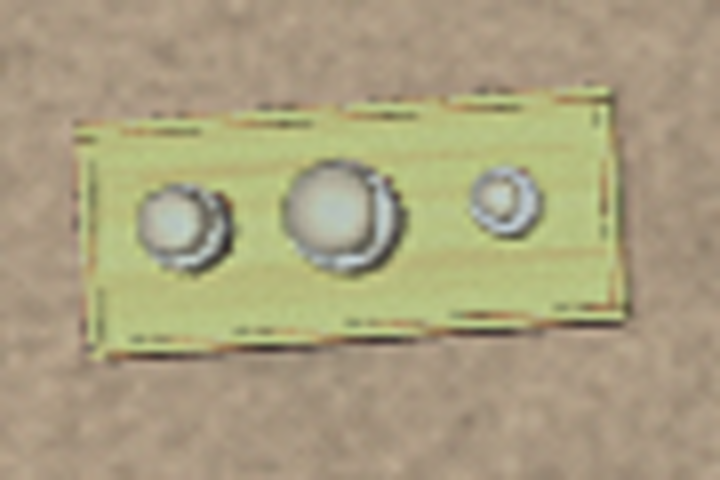

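View pics/c3.png

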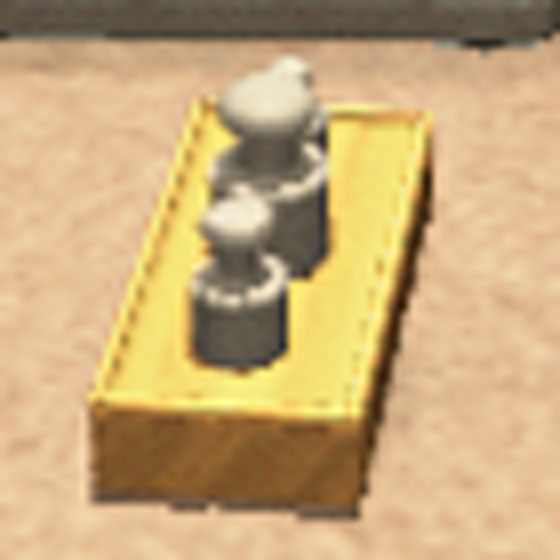

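View pics/c4.png

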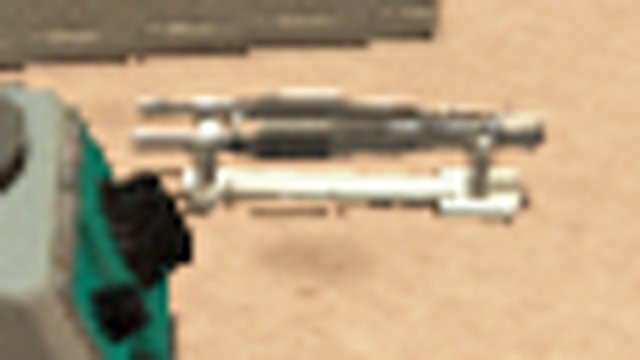

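Run:
```python
from h import *
np.set_printoptions(precision=2,suppress=True)
a=cv2.imread('pics/top0.png')
hsv=cv2.cvtColor(a,cv2.COLOR_BGR2HSV)
# stand
m=((hsv[...,0]>22)&(hsv[...,0]<45)&(hsv[...,1]>80)).astype(np.uint8); m[:215]=0;m[275:]=0;m[:,:220]=0;m[:,310:]=0
pts=np.argwhere(m)[:,::-1].astype(np.float32); w=np.array([plane('top',u,v,30)[:2] for u,v in pts],np.float32)
print('stand',len(pts),cv2.minAreaRect(w), w.mean(0))
cs=np.array([plane('top',220+u/8-.44,215+v/8-.44,31)[:2] for u,v in((75,128),(610,90),(628,320),(92,355))]);print(cs,cs.mean(0))
S=lambda u,v:(220+u/8-.44,215+v/8-.44)
for n,p,h in(('mid',(172,220),28+42),('large',(328,208),80),('small',(498,197),62)): print(n,plane('top',*S(*p),h))
# body lower: circle centre of the body top of mid
F=lambda u,v:(430+u/6-.42,225+v/6-.42)
for n,p,h in(('tipL',(196,88),34),('tipR',(282,82),34),('pinL',(190,148),34),('bow',(281,455),40)): print(n,plane('top',*F(*p),h))
SS=lambda u,v:(270+u/8-.44,235+v/8-.44)
# side checks
print('proj mid knob top', )
print(env.state()['eef_pos'])
for n,(u,v) in dict(stirL=(323,240),stirR=(411,235),stirTop=(367,170),stirBot=(370,262)).items(): print(n,plane('top',u,v,110))
```

```text
stand 1212 ((557.6702880859375, 249.13211059570312), (68.9182357788086, 159.1716766357422), 3.080505132675171) [558.34 248.84]
[[586.96 331.74]
 [594.89 172.66]
 [526.34 168.49]
 [519.41 327.15]] [556.9  250.01]
mid [556.08 296.56  70.  ]
large [557.81 250.52  80.  ]
small [561.29 203.74  62.  ]
tipL [ 554.1 -221.4   34. ]
tipR [ 555.74 -255.51   34.  ]
pinL [ 530.43 -218.02   34.  ]
bow [ 409.75 -246.7    40.  ]
proj mid knob top
[234.48 579.09 190.64]
stirL [553.81 108.44 110.  ]
stirR [560.72 -86.85 110.  ]
stirTop [708.82   6.61 110.  ]
stirBot [502.89   5.76 110.  ]
```

```bash
cat > ov.py <<'E'
from h import *
np.set_printoptions(precision=2,suppress=True)
def fpts(g,yaw,gap=26):
    # g grip world
    c,s=np.cos(yaw),np.sin(yaw);R=np.array([[c,-s,0],[s,c,0],[0,0,1]])
    L=[(-87,0,0),(0,0,0),(61,gap/2+4+3.4,0),(61,-gap/2-7.4,0),(57,gap/2,0),(57,-gap/2,0),(15,(28+(gap-6)/1.74)/2,7),(-15,(28+(gap-6)/1.74)/2,7),(15,-(28+(gap-6)/1.74)/2,7),(-15,-(28+(gap-6)/1.74)/2,7)]
    return [np.array(g)+R@np.array(l) for l in L]
def draw(src,out,name,pts,box,f):
    a=cv2.imread(src);x0,y0,x1,y1=box
    c=cv2.resize(a[y0:y1,x0:x1],None,fx=f,fy=f,interpolation=cv2.INTER_CUBIC)
    for p in pts:
        q=(proj(name,p)-[x0,y0]+.5)*f; cv2.circle(c,tuple(int(round(v)) for v in q),3,(0,0,255),-1)
    cv2.imwrite(out,c)
E
python3 - <<'E'
from ov import *
P=fpts((494,-241.9,31),np.radians(3.2))
draw('pics/top0.png','pics/o1.png','top',P,(430,225,520,315),6)
draw('pics/side0.png','pics/o2.png','side',P,(320,170,400,215),8)
W=[(556.5,296.5,70),(556.5,296.5,28),(556.5,296.5,50),(557,250,80),(561,204,62)]+[(586.96,331.74,31),(594.89,172.66,31),(526.34,168.49,31),(519.41,327.15,31)]
draw('pics/side0.png','pics/o3.png','side',W,(270,235,340,305),8)
draw('pics/top0.png','pics/o4.png','top',W,(220,215,310,275),8)
a=[cv2.imread(f'pics/o{i}.png') for i in(1,2,3,4)]
c=np.zeros((600,800,3),np.uint8)
H=lambda i,w,h:cv2.resize(a[i],(w,h))
c[:300,:300]=H(0,300,300);c[:270,310:790]=H(1,480,270);c[300:,:300]=H(2,300,300);c[300:600,310:760]=H(3,450,300)
cv2.imwrite('pics/o5.png',c)
E
```

```text
(no output)
```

View pics/o5.png

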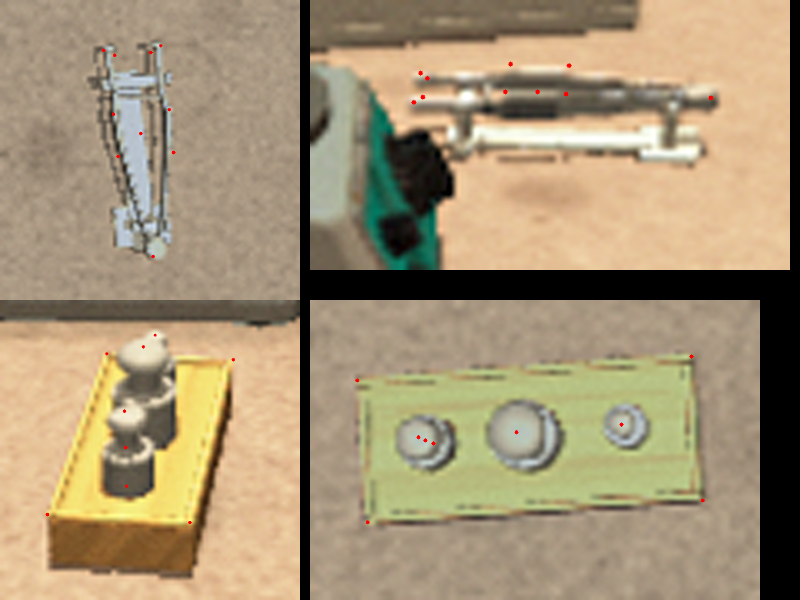

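Run:
```python
from ov import *
a=cv2.imread('pics/top0.png')
c=cv2.resize(a[232:304,450:494],None,fx=8,fy=8,interpolation=cv2.INTER_NEAREST)
P=fpts((494,-241.9,31),np.radians(3.2))
d=c.copy()
for p in P:
    q=(proj('top',p)-[450,232]+.5)*8; cv2.circle(d,tuple(int(v) for v in q),3,(0,0,255),-1)
cv2.imwrite('pics/n1.png',np.hstack([c,d]))
```

```text
(no output)
```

View pics/n1.png

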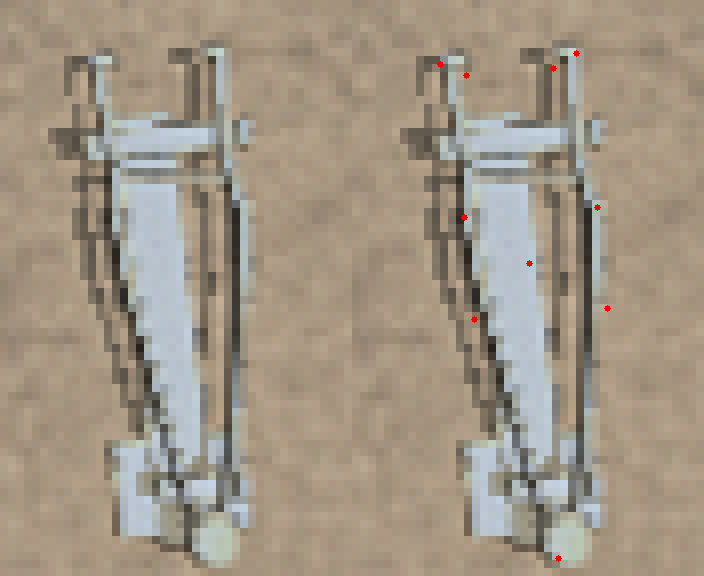

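Call:
jog_arm([
  {"dx": 0.036,"dy": -0.03,"rz": 4.2},
  {"dx": 0.036,"dy": -0.03,"rz": 4.2},
  {"dx": 0.036,"dy": -0.03,"rz": 4.2},
  {"dx": 0.036,"dy": -0.03,"rz": 4.2},
  {"dx": 0.036,"dy": -0.03,"rz": 4.2},
  {"dx": 0.036,"dy": -0.03,"rz": 4.2},
  {"dx": 0.005,"dy": -0.04},
  {"dx": 0.005,"dy": -0.04},
  {"dx": 0.005,"dy": -0.04},
  {"dx": 0.005,"dy": -0.04},
  {"dx": 0.005,"dy": -0.04},
  {"dx": 0.005,"dy": -0.04},
])

```text
$.series[0]: bad value
```

Call:
jog_arm([
  {"dx": 0.036,"dy": -0.03,"dz": 0,"rx": 0,"ry": 0,"rz": 4.2,"gripper": 1},
  {"dx": 0.036,"dy": -0.03,"dz": 0,"rx": 0,"ry": 0,"rz": 4.2,"gripper": 1},
  {"dx": 0.036,"dy": -0.03,"dz": 0,"rx": 0,"ry": 0,"rz": 4.2,"gripper": 1},
  {"dx": 0.036,"dy": -0.03,"dz": 0,"rx": 0,"ry": 0,"rz": 4.2,"gripper": 1},
  {"dx": 0.036,"dy": -0.03,"dz": 0,"rx": 0,"ry": 0,"rz": 4.2,"gripper": 1},
  {"dx": 0.036,"dy": -0.03,"dz": 0,"rx": 0,"ry": 0,"rz": 4.2,"gripper": 1},
])

```text
t: 0.7
eef_pos: [451.7, 397.8, 191.0]
tcp_rot: [-1.57, 0.0, 1.629]
ft_force: [1.0, 0.3, 0.1]
opening: 1.0
```

Call:
jog_arm([
  {"dx": 0.004,"dy": -0.04,"dz": 0,"rx": 0,"ry": 0,"rz": 0,"gripper": 1},
  {"dx": 0.004,"dy": -0.045,"dz": 0,"rx": 0,"ry": 0,"rz": 0,"gripper": 1},
  {"dx": 0.004,"dy": -0.045,"dz": 0,"rx": 0,"ry": 0,"rz": 0,"gripper": 1},
  {"dx": 0.004,"dy": -0.045,"dz": 0,"rx": 0,"ry": 0,"rz": 0,"gripper": 1},
  {"dx": 0.004,"dy": -0.045,"dz": 0,"rx": 0,"ry": 0,"rz": 0,"gripper": 1},
  {"dx": 0.004,"dy": -0.045,"dz": 0,"rx": 0,"ry": 0,"rz": 0,"gripper": 1},
  {"dx": 0.004,"dy": -0.045,"dz": 0,"rx": 0,"ry": 0,"rz": 0,"gripper": 1},
  {"dx": 0.004,"dy": -0.045,"dz": 0,"rx": 0,"ry": 0,"rz": 0,"gripper": 1},
  {"dx": 0.004,"dy": -0.045,"dz": 0,"rx": 0,"ry": 0,"rz": 0,"gripper": 1},
  {"dx": 0.004,"dy": -0.045,"dz": 0,"rx": 0,"ry": 0,"rz": 0,"gripper": 1},
  {"dx": 0.004,"dy": -0.045,"dz": 0,"rx": 0,"ry": 0,"rz": 0,"gripper": 1},
  {"dx": 0,"dy": -0.03,"dz": 0,"rx": 0,"ry": 0,"rz": 0,"gripper": 1},
])

```text
t: 1.9
eef_pos: [494.6, -123.4, 191.0]
tcp_rot: [-1.571, 0.0, 1.624]
ft_force: [-0.7, 0.5, 0.4]
opening: 1.002
```

Call:
jog_arm([
  {"dx": 0,"dy": -0.04,"dz": 0,"rx": 0,"ry": 0,"rz": 0,"gripper": 1},
  {"dx": 0,"dy": -0.04,"dz": 0,"rx": 0,"ry": 0,"rz": 0,"gripper": 1},
  {"dx": 0,"dy": -0.03,"dz": 0,"rx": 0,"ry": 0,"rz": 0,"gripper": 1},
  {"dx": 0,"dy": -0.01,"dz": 0,"rx": 0,"ry": 0,"rz": 0,"gripper": 1},
  {"dx": 0,"dy": 0,"dz": 0,"rx": 0,"ry": 0,"rz": 0,"gripper": 1},
  {"dx": 0,"dy": 0,"dz": 0,"rx": 0,"ry": 0,"rz": 0,"gripper": 1},
])

```text
t: 2.5
eef_pos: [494.4, -239.7, 191.0]
tcp_rot: [-1.57, -0.001, 1.626]
ft_force: [0.1, 0.7, 0.6]
opening: 0.996
```

Call:
jog_arm([
  {"dx": 0.002,"dy": -0.0025,"dz": -0.03,"rx": 0,"ry": 0,"rz": 0,"gripper": 1},
  {"dx": 0,"dy": 0,"dz": -0.03,"rx": 0,"ry": 0,"rz": 0,"gripper": 0.8},
  {"dx": 0,"dy": 0,"dz": -0.03,"rx": 0,"ry": 0,"rz": 0,"gripper": 0.8},
  {"dx": 0,"dy": 0,"dz": -0.02,"rx": 0,"ry": 0,"rz": 0,"gripper": 0.8},
  {"dx": 0,"dy": 0,"dz": 0,"rx": 0,"ry": 0,"rz": 0,"gripper": 0.8},
])

```text
t: 3.0
eef_pos: [495.7, -241.0, 79.1]
tcp_rot: [-1.567, -0.003, 1.627]
ft_force: [-0.0, -0.5, 0.4]
opening: 0.805
```

Run:
```python
from h import *
s=env.state();print(s['eef_pos'],s['tcp_rot'],s['opening'])
a=snap('top','t2');b=snap('side','s2')
A=cv2.resize(a[210:320,400:540],None,fx=4,fy=4)[:,:,::-1];B=cv2.resize(b[110:240,290:430],None,fx=4,fy=4)[:,:,::-1]
cv2.imwrite('pics/j2.png',cv2.resize(np.hstack([A[:440],B[60:500]]),(800,314)))
```

```text
[ 495.67692162 -241.01505573   79.14697818] [-1.56724017 -0.0028198   1.6274158 ] 0.8049357608674631
```

View pics/j2.png

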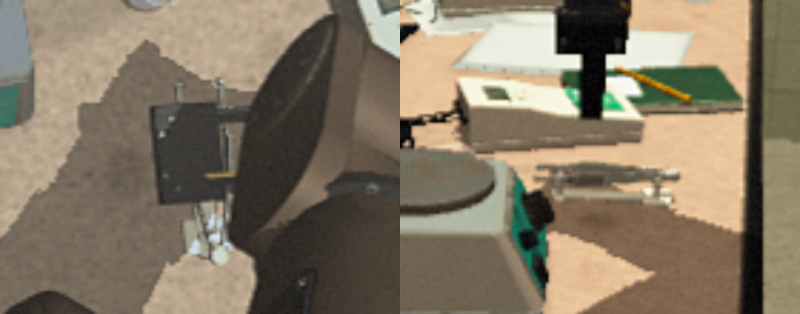

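Run:
```python
from h import *
print(proj('side',(495.7,-241+44,68)),proj('side',(495.7,-241+44,24)),proj('side',(495.7,-241+19,31)))
b=cv2.imread('pics/side0.png');s=cv2.imread('pics/s2.png')
print(s[130:160,370:405].mean(2).astype(int)[::6])
A=cv2.resize(s[125:205,350:410],None,fx=7,fy=7,interpolation=cv2.INTER_NEAREST)
cv2.imwrite('pics/n2.png',A)
```

```text
[355.40515346 178.40153861] [355.07326709 192.38078956] [356.07104362 187.08843028]
[[ 68 182 195 191 192 188 190 189 188 187 188 188 193 190 190 192 193 194
  194 196 195 189 183 177 173 172 180 185 193 192 193 191 193 190 187]
 [219 231 230 227 223 225 224 225 225 224 224 217 215 215 210 208 203 202
  203 204 205 206 207 190 189 189 193 194 192 196 194 195 194 189 190]
 [240 236 235 235 233 233 233 235 234 233 232 233 234 234 232 234 231 232
  226 210 193 192 190 191 190 196 193 196 194 192 192 194 194 196 194]
 [242 242 244 246 198 167 172 172 182 161 154 154 152 154 154 152 133 120
  112 109 113 113 113 114 102  98  96  96  98  91  97 152 191 192 191]
 [246 250 237 129  51  45  46  60  94 117 132 124  77  61  58  63  63  64
   62  65  69  66  65  63  66  68  65  65  64  67  63  69  66  61  62]]
```

View pics/n2.png

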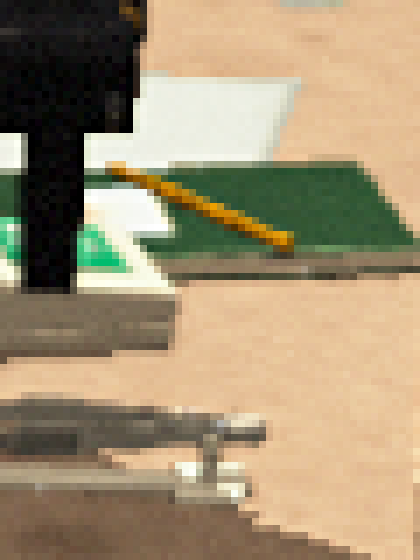

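Run:
```python
from h import *
for p in [(495.7,-241,68),(495.7,-191,68),(495.7,-291,68),(495.7,-279,68),(495.7,-151,146),(495.7,-331,146),(495.7-37,-151,146),(495.7-37,-331,146)]: print(p,proj('top',p).round(1),proj('side',p).round(1))
A=cv2.imread('pics/s2.png')[0:240,250:520]; cv2.imwrite('pics/n3.png',cv2.resize(A,None,fx=2.4,fy=2.4,interpolation=cv2.INTER_CUBIC))
A=cv2.imread('pics/t2.png')[190:330,400:560]; cv2.imwrite('pics/n4.png',cv2.resize(A,None,fx=4,fy=4,interpolation=cv2.INTER_CUBIC))
```

```text
(495.7, -241, 68) [476.  263.3] [357.1 173.3]
(495.7, -191, 68) [454.2 263.8] [355.2 179.1]
(495.7, -291, 68) [497.7 262.9] [358.8 167.8]
(495.7, -279, 68) [492.5 263. ] [358.4 169.1]
(495.7, -151, 146) [445.  263.3] [354.2 157.7]
(495.7, -331, 146) [529.1 261.5] [360.9 139.5]
(458.7, -151, 146) [445.7 280.7] [367.5 158.3]
(458.7, -331, 146) [530.1 278.8] [372.9 140. ]
```

View pics/n3.png

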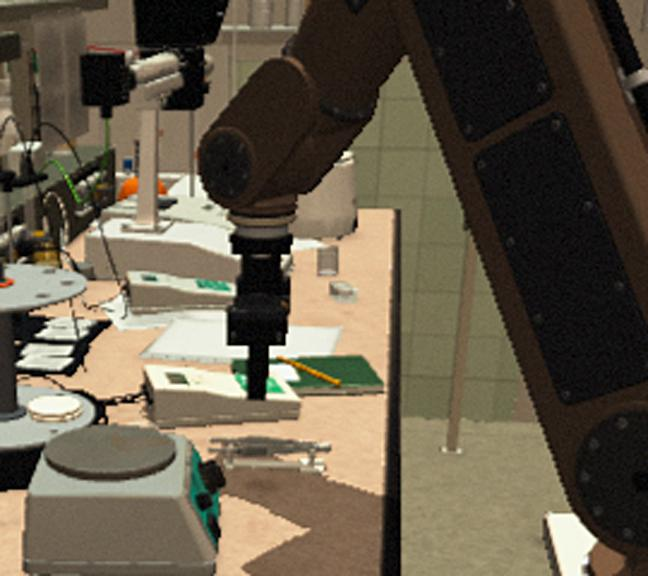

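View pics/n4.png

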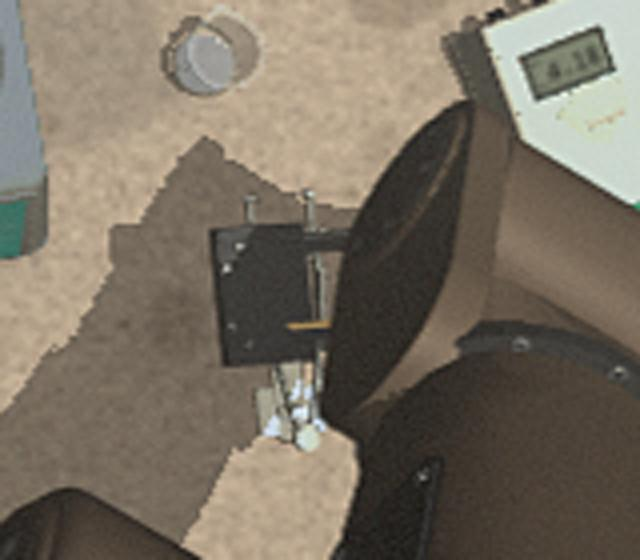

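Run:
```python
from h import *
c,s=np.cos(1.186),np.sin(1.186)
for off in(-50,50):
  for z in(180,199,258): print(off,z,proj('side',(234.5+off*c,579+off*s,z)).round(1),proj('top',(234.5+off*c,579+off*s,z)).round(1))
s=env.state();print(s)
A=cv2.imread('pics/side0.png')[120:330,430:600]; cv2.imwrite('pics/n3.png',cv2.resize(A,None,fx=3,fy=3,interpolation=cv2.INTER_CUBIC))
snap('side','s3')
A=cv2.imread('pics/s3.png')[100:240,300:440]; cv2.imwrite('pics/n4.png',cv2.resize(A,None,fx=4,fy=4,interpolation=cv2.INTER_CUBIC))
```

```text
-50 180 [498.3 296.6] [116.  409.2]
-50 199 [500.4 285.1] [112.  411.7]
-50 258 [507.3 247.4] [ 98.3 420.4]
50 180 [477.6 336. ] [ 70.3 391.2]
50 199 [479.6 323.6] [ 65.4 393.4]
50 258 [486.5 282.7] [ 48.7 400.9]
{'t': 3.1, 'joints': array([-5.73104332e-01,  5.27951050e-01,  1.84923535e+00,  1.87260540e-04,
        7.64544254e-01, -2.20033858e+00]), 'qvel': array([-5.80158439e-03, -2.06219208e-02, -1.42540385e-02,  9.22800034e-05,
       -1.19717500e-04, -3.92474571e-03]), 'tau': array([ 2.02356675e-02, -5.47869623e+01, -1.80153608e+01, -4.92759480e-02,
       -2.97501159e-02,  9.84944258e-03]), 'eef_pos': array([ 496.96532772, -242.24281566,   81.74897037]), 'tcp_rot': array([-1.57076108e+00, -1.86015813e-04,  1.62709909e+00]), 'ft_force': array([ 0.50765031, -0.22922235, -1.16100198]), 'moment': array([ 0.09190552, -0.01912266,  0.04085386]), 'opening': 0.8024081770587532}
```

View pics/n3.png

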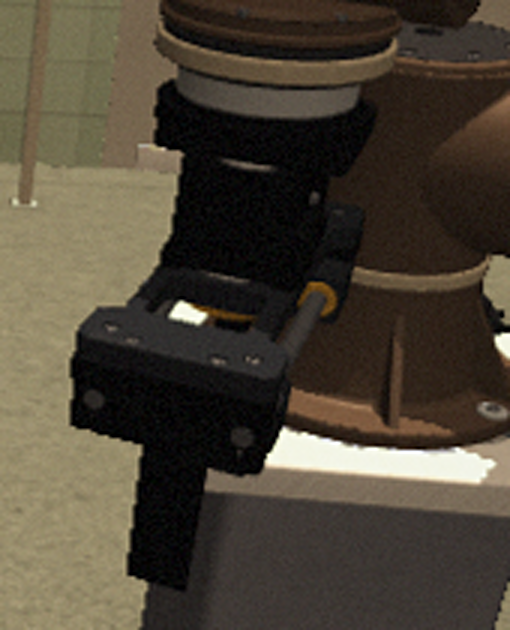

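View pics/n4.png

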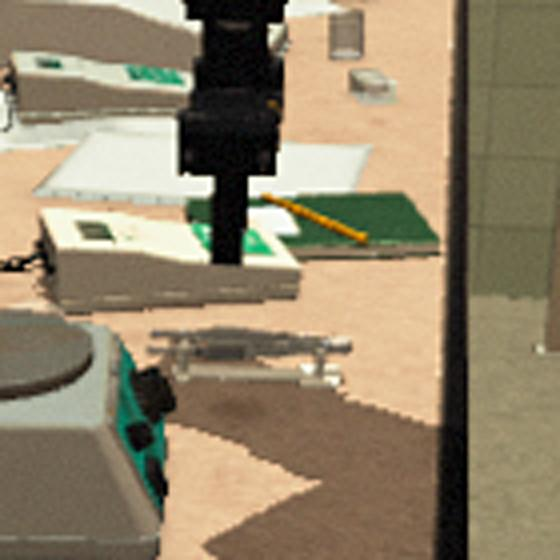

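Run:
```python
from h import *
for a,b in(((453,247),(345,126)),((455.5,281),(369,127.5)),((453,247),(345,130))): print(tri('top',a,'side',b))
A=cv2.imread('pics/s3.png')[110:180,330:385]; cv2.imwrite('pics/n4.png',cv2.convertScaleAbs(cv2.resize(A,None,fx=8,fy=8,interpolation=cv2.INTER_CUBIC),alpha=2.5,beta=20))
A=cv2.imread('pics/t2.png')[235:290,440:490]; cv2.imwrite('pics/n5.png',cv2.convertScaleAbs(cv2.resize(A,None,fx=8,fy=8,interpolation=cv2.INTER_CUBIC),alpha=1.5,beta=20))
```

```text
(array([ 523.56740402, -146.57507372,  234.95068292]), np.float64(3.5633453572177314))
(array([ 458.19830073, -149.21323395,  232.44933476]), np.float64(1.3129890461254077))
(array([ 524.01373238, -149.65684301,  223.20067688]), np.float64(3.9399768053906334))
```

View pics/n4.png

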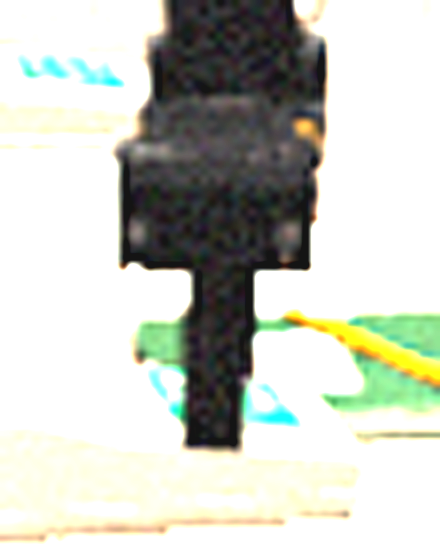

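View pics/n5.png

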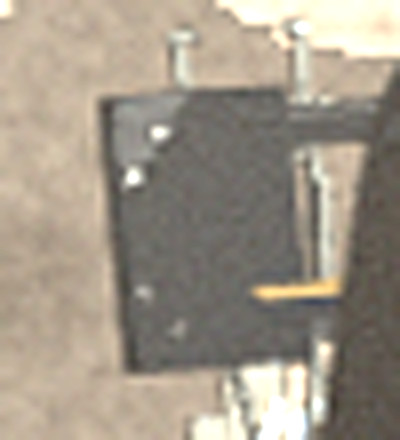

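Call:
jog_arm([
  {"dx": 0,"dy": 0,"dz": -0.02,"rx": 0,"ry": 0,"rz": 0,"gripper": 0.8},
  {"dx": 0,"dy": 0,"dz": -0.02,"rx": 0,"ry": 0,"rz": 0,"gripper": 0.8},
  {"dx": 0,"dy": 0,"dz": 0,"rx": 0,"ry": 0,"rz": 0,"gripper": 0.8},
  {"dx": 0,"dy": 0,"dz": 0,"rx": 0,"ry": 0,"rz": 0,"gripper": 0.8},
])

```text
t: 3.55
eef_pos: [497.1, -243.3, 42.4]
tcp_rot: [-1.572, 0.001, 1.626]
ft_force: [1.4, 0.3, -0.4]
opening: 0.799
```

```bash
cat > look.py <<'E'
from h import *
import sys
def look(tag,sb,tb,g=2.0):
    s=env.state();print(s['t'],s['eef_pos'].round(1),s['tcp_rot'].round(4),s['opening'].__round__(4),s['ft_force'].round(2))
    out=[]
    for n,b in(('side',sb),('top',tb)):
        if b is None: continue
        im=snap(n,tag+n)[:,:,::-1][b[1]:b[3],b[0]:b[2]]
        f=min(395/im.shape[1],590/im.shape[0]) if (sb and tb) else min(790/im.shape[1],590/im.shape[0])
        print(n,'scale',round(f,3))
        r=cv2.convertScaleAbs(cv2.resize(im,None,fx=f,fy=f,interpolation=cv2.INTER_CUBIC),alpha=g,beta=10)
        c=np.zeros((600,r.shape[1],3),np.uint8);c[:r.shape[0]]=r;out.append(c)
    cv2.imwrite(f'pics/{tag}.png',np.hstack(out))
E
python3 - <<'E'
from look import *
look('d1',(325,110,385,210),(430,225,500,315),1.5)
E
```

```text
3.55 [ 497.1 -243.3   42.4] [-1.5717e+00  6.0000e-04  1.6260e+00] 0.7993 [ 1.41  0.34 -0.38]
side scale 5.9
top scale 5.643
```

View pics/d1.png

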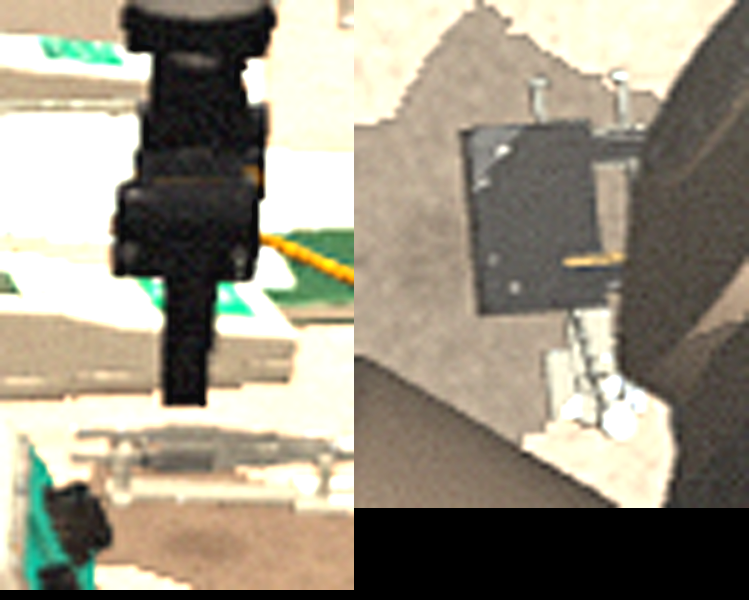

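Call:
jog_arm([
  {"dx": -0.0005,"dy": 0.001,"dz": -0.019,"rx": 0,"ry": 0,"rz": 0,"gripper": 0.7},
  {"dx": 0,"dy": 0,"dz": 0,"rx": 0,"ry": 0,"rz": 0,"gripper": 0.5},
  {"dx": 0,"dy": 0,"dz": 0,"rx": 0,"ry": 0,"rz": 0,"gripper": 0.5},
  {"dx": 0,"dy": 0,"dz": 0,"rx": 0,"ry": 0,"rz": 0,"gripper": 0.5},
])

```text
t: 4.05
eef_pos: [496.5, -242.4, 23.1]
tcp_rot: [-1.572, 0.001, 1.626]
ft_force: [-0.2, -0.0, 0.3]
opening: 0.531
```

Run:
```python
from look import *
look('d2',(325,110,385,210),(430,225,500,315),1.5)
```

```text
4.05 [ 496.5 -242.4   23.1] [-1.5717e+00  6.0000e-04  1.6258e+00] 0.5315 [-0.17 -0.02  0.31]
side scale 5.9
top scale 5.643
```

View pics/d2.png

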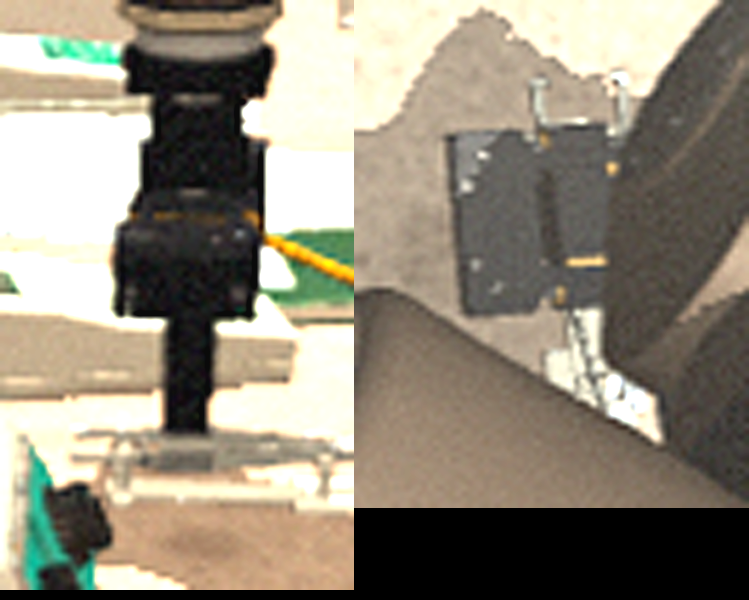

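Call:
jog_arm([
  {"dx": 0,"dy": 0,"dz": 0,"rx": 0,"ry": 0,"rz": 0,"gripper": 0.44},
  {"dx": 0,"dy": 0,"dz": 0,"rx": 0,"ry": 0,"rz": 0,"gripper": 0.39},
  {"dx": 0,"dy": 0,"dz": 0,"rx": 0,"ry": 0,"rz": 0,"gripper": 0.39},
  {"dx": 0,"dy": 0,"dz": 0,"rx": 0,"ry": 0,"rz": 0,"gripper": 0.39},
])

```text
t: 4.55
eef_pos: [496.1, -242.2, 22.2]
tcp_rot: [-1.571, -0.0, 1.626]
ft_force: [0.2, -0.3, -0.2]
opening: 0.394
```

Run:
```python
from look import *
look('d3',(325,140,385,210),None,1.5)
print(env.state()['moment'])
```

```text
4.55 [ 496.1 -242.2   22.2] [-1.5708e+00 -1.0000e-04  1.6258e+00] 0.3942 [ 0.18 -0.34 -0.17]
side scale 8.429
[ 0.03838267 -0.05246907  0.01344123]
```

View pics/d3.png

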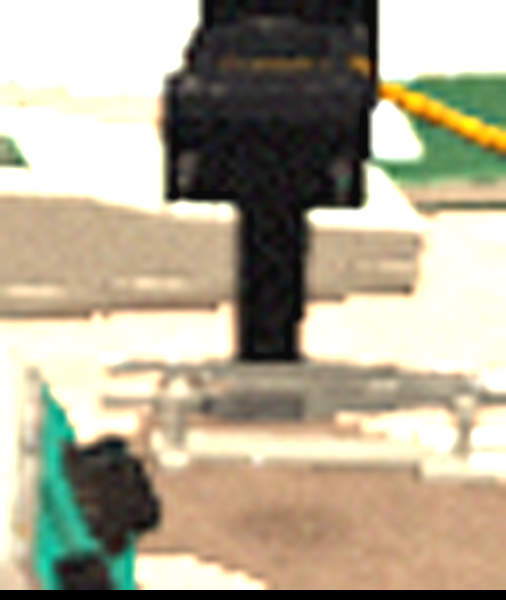

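Call:
jog_arm([
  {"dx": 0,"dy": 0,"dz": 0,"rx": 0,"ry": 0,"rz": 0,"gripper": 0.6},
  {"dx": 0,"dy": 0,"dz": 0,"rx": 0,"ry": 0,"rz": 0,"gripper": 0.6},
  {"dx": 0,"dy": 0,"dz": -0.005,"rx": 0,"ry": 0,"rz": 0,"gripper": 0.6},
  {"dx": 0,"dy": 0,"dz": -0.004,"rx": 0,"ry": 0,"rz": 0,"gripper": 0.6},
  {"dx": 0,"dy": 0,"dz": -0.002,"rx": 0,"ry": 0,"rz": 0,"gripper": 0.6},
  {"dx": 0,"dy": 0,"dz": -0.001,"rx": 0,"ry": 0,"rz": 0,"gripper": 0.6},
  {"dx": 0,"dy": 0,"dz": 0,"rx": 0,"ry": 0,"rz": 0,"gripper": 0.6},
])

```text
t: 5.3
eef_pos: [496.0, -242.1, 9.9]
tcp_rot: [-1.57, -0.0, 1.626]
ft_force: [-1.1, -0.3, 0.2]
opening: 0.599
```

Call:
jog_arm([
  {"dx": 0,"dy": 0,"dz": -0.001,"rx": 0,"ry": 0,"rz": 0,"gripper": 0.6},
  {"dx": 0,"dy": 0,"dz": 0,"rx": 0,"ry": 0,"rz": 0,"gripper": 0.6},
])

```text
t: 5.5
eef_pos: [496.1, -242.2, 9.1]
tcp_rot: [-1.571, -0.0, 1.626]
ft_force: [0.1, 0.5, 1.1]
opening: 0.601
```

Call:
jog_arm([
  {"dx": 0,"dy": 0,"dz": -0.001,"rx": 0,"ry": 0,"rz": 0,"gripper": 0.6},
  {"dx": 0,"dy": 0,"dz": -0.001,"rx": 0,"ry": 0,"rz": 0,"gripper": 0.6},
  {"dx": 0,"dy": 0,"dz": 0,"rx": 0,"ry": 0,"rz": 0,"gripper": 0.6},
])

```text
t: 5.8
eef_pos: [496.0, -242.1, 7.0]
tcp_rot: [-1.571, -0.0, 1.626]
ft_force: [-0.1, 0.1, 0.2]
opening: 0.6
```

Run:
```python
from look import *
look('d4',(325,140,385,210),None,1.5)
```

```text
5.8 [ 496.  -242.1    7. ] [-1.5706e+00 -2.0000e-04  1.6258e+00] 0.6 [-0.12  0.15  0.2 ]
side scale 8.429
```

View pics/d4.png

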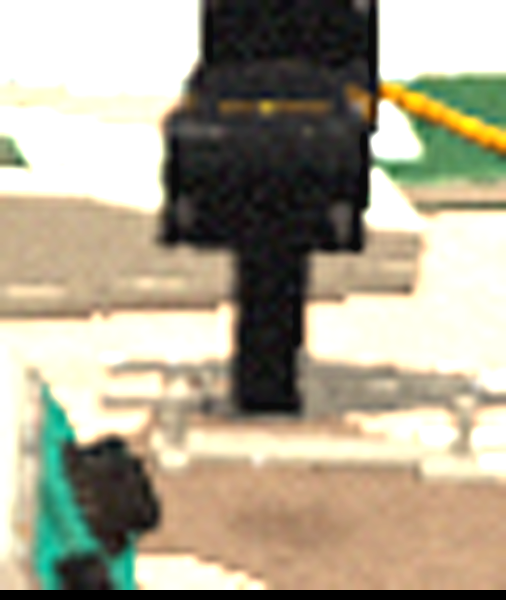

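Call:
jog_arm([
  {"dx": 0.002,"dy": 0,"dz": -0.004,"rx": 0,"ry": 0,"rz": 0,"gripper": 0.6},
  {"dx": 0.002,"dy": 0,"dz": -0.004,"rx": 0,"ry": 0,"rz": 0,"gripper": 0.6},
  {"dx": 0,"dy": 0,"dz": -0.004,"rx": 0,"ry": 0,"rz": 0,"gripper": 0.6},
  {"dx": 0,"dy": 0,"dz": -0.002,"rx": 0,"ry": 0,"rz": 0,"gripper": 0.6},
  {"dx": 0,"dy": 0,"dz": 0,"rx": 0,"ry": 0,"rz": 0,"gripper": 0.6},
])

```text
t: 6.35
eef_pos: [499.9, -242.0, -7.3]
tcp_rot: [-1.57, -0.001, 1.626]
ft_force: [0.0, -0.2, 0.3]
opening: 0.595
```

Call:
jog_arm([
  {"dx": 0,"dy": 0,"dz": -0.003,"rx": 0,"ry": 0,"rz": 0,"gripper": 0.6},
  {"dx": 0,"dy": 0,"dz": -0.001,"rx": 0,"ry": 0,"rz": 0,"gripper": 0.6},
  {"dx": 0,"dy": 0,"dz": 0,"rx": 0,"ry": 0,"rz": 0,"gripper": 0.6},
])

```text
t: 6.65
eef_pos: [500.0, -242.2, -11.0]
tcp_rot: [-1.571, -0.0, 1.626]
ft_force: [0.2, 0.1, 0.0]
opening: 0.603
```

Run:
```python
from look import *
look('d5',(325,140,385,210),(430,225,500,315),1.5)
```

```text
6.65 [ 500.  -242.2  -11. ] [-1.5706e+00 -2.0000e-04  1.6257e+00] 0.6028 [0.22 0.06 0.05]
side scale 6.583
top scale 5.643
```

View pics/d5.png

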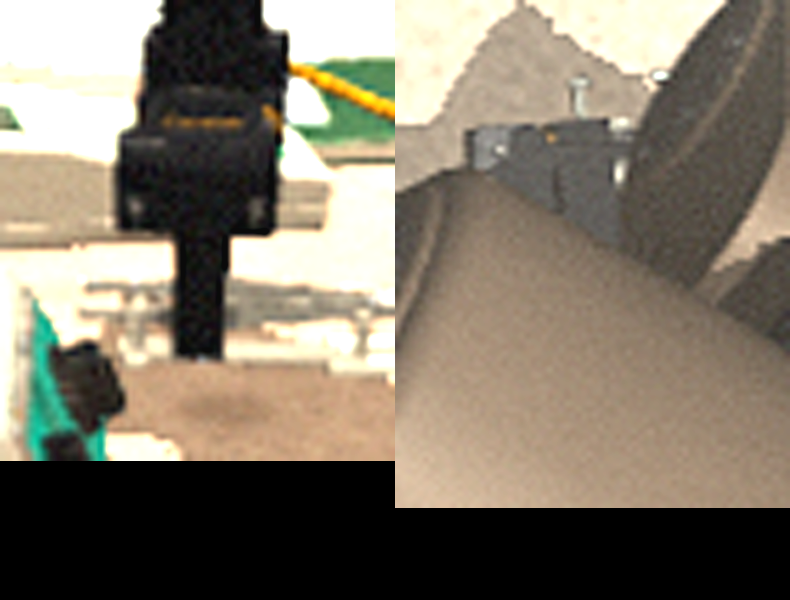

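Call:
jog_arm([
  {"dx": 0,"dy": 0,"dz": -0.003,"rx": 0,"ry": 0,"rz": 0,"gripper": 0.6},
  {"dx": 0,"dy": 0,"dz": 0,"rx": 0,"ry": 0,"rz": 0,"gripper": 0.44},
  {"dx": 0,"dy": 0,"dz": 0,"rx": 0,"ry": 0,"rz": 0,"gripper": 0.41},
  {"dx": 0,"dy": 0,"dz": 0,"rx": 0,"ry": 0,"rz": 0,"gripper": 0.4},
])

```text
t: 7.15
eef_pos: [500.1, -242.2, -13.9]
tcp_rot: [-1.571, -0.0, 1.626]
ft_force: [-0.3, 0.0, 0.2]
opening: 0.426
```

Call:
jog_arm([
  {"dx": 0,"dy": 0,"dz": 0,"rx": 0,"ry": 0,"rz": 0,"gripper": 0.38},
  {"dx": 0,"dy": 0,"dz": 0,"rx": 0,"ry": 0,"rz": 0,"gripper": 0.38},
  {"dx": 0,"dy": 0,"dz": 0,"rx": 0,"ry": 0,"rz": 0,"gripper": 0.38},
])

```text
t: 7.45
eef_pos: [500.1, -242.2, -13.8]
tcp_rot: [-1.571, -0.0, 1.626]
ft_force: [0.4, -0.0, 0.4]
opening: 0.383
```

Run:
```python
from look import *
look('d6',(325,140,385,210),(430,225,500,315),1.5)
```

```text
7.45 [ 500.1 -242.2  -13.8] [-1.5709e+00 -1.0000e-04  1.6258e+00] 0.3826 [ 0.41 -0.04  0.38]
side scale 6.583
top scale 5.643
```

View pics/d6.png

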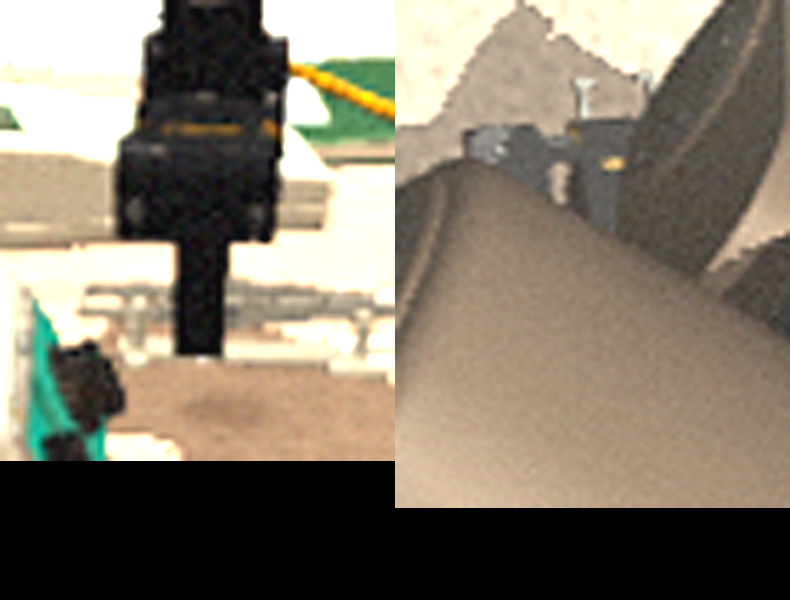

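Call:
jog_arm([
  {"dx": 0,"dy": 0,"dz": 0,"rx": 0,"ry": 0,"rz": 0,"gripper": 0.34},
  {"dx": 0,"dy": 0,"dz": 0,"rx": 0,"ry": 0,"rz": 0,"gripper": 0.32},
  {"dx": 0,"dy": 0,"dz": 0,"rx": 0,"ry": 0,"rz": 0,"gripper": 0.32},
  {"dx": 0,"dy": 0,"dz": 0.003,"rx": 0,"ry": 0,"rz": 0,"gripper": 0.32},
  {"dx": 0,"dy": 0,"dz": 0.005,"rx": 0,"ry": 0,"rz": 0,"gripper": 0.32},
  {"dx": 0,"dy": 0,"dz": 0.01,"rx": 0,"ry": 0,"rz": 0,"gripper": 0.32},
  {"dx": 0,"dy": 0,"dz": 0.01,"rx": 0,"ry": 0,"rz": 0,"gripper": 0.32},
  {"dx": 0,"dy": 0,"dz": 0,"rx": 0,"ry": 0,"rz": 0,"gripper": 0.32},
])

```text
t: 8.35
eef_pos: [500.8, -242.6, 15.9]
tcp_rot: [-1.573, 0.001, 1.626]
ft_force: [0.2, 0.5, -0.9]
opening: 0.324
```

Run:
```python
from look import *
look('d7',(325,140,385,210),(430,225,500,315),1.5)
```

```text
8.35 [ 500.8 -242.6   15.9] [-1.5729e+00  1.4000e-03  1.6259e+00] 0.324 [ 0.17  0.5  -0.88]
side scale 6.583
top scale 5.643
```

View pics/d7.png

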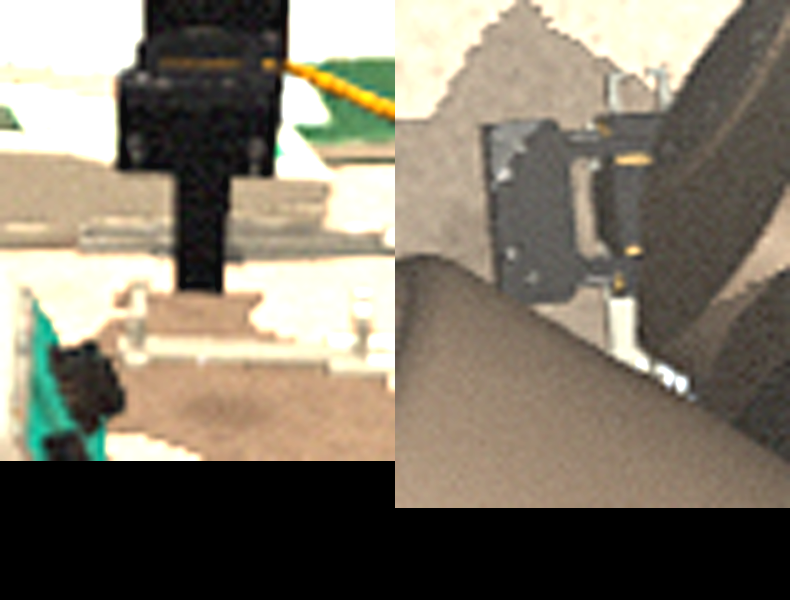

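Call:
jog_arm([
  {"dx": 0,"dy": 0,"dz": 0.015,"rx": 0,"ry": 0,"rz": 0,"gripper": 0.32},
  {"dx": 0,"dy": 0,"dz": 0.025,"rx": 0,"ry": 0,"rz": 0,"gripper": 0.32},
  {"dx": 0,"dy": 0,"dz": 0.025,"rx": 0,"ry": 0,"rz": 0,"gripper": 0.32},
  {"dx": 0,"dy": 0,"dz": 0.025,"rx": 0,"ry": 0,"rz": 0,"gripper": 0.32},
  {"dx": 0,"dy": 0,"dz": 0.02,"rx": 0,"ry": 0,"rz": 0,"gripper": 0.32},
  {"dx": -0.002,"dy": 0.01,"dz": 0,"rx": 0,"ry": 0,"rz": 0,"gripper": 0.32},
  {"dx": -0.003,"dy": 0.02,"dz": 0,"rx": 0,"ry": 0,"rz": 0,"gripper": 0.32},
  {"dx": -0.003,"dy": 0.03,"dz": 0,"rx": 0,"ry": 0,"rz": 0,"gripper": 0.32},
  {"dx": -0.003,"dy": 0.035,"dz": 0,"rx": 0,"ry": 0,"rz": 0,"gripper": 0.32},
  {"dx": -0.003,"dy": 0.035,"dz": 0,"rx": 0,"ry": 0,"rz": 0,"gripper": 0.32},
  {"dx": -0.003,"dy": 0.035,"dz": 0,"rx": 0,"ry": 0,"rz": 0,"gripper": 0.32},
  {"dx": -0.003,"dy": 0.035,"dz": 0,"rx": 0,"ry": 0,"rz": 0,"gripper": 0.32},
])

```text
t: 9.65
eef_pos: [478.3, -39.5, 122.7]
tcp_rot: [-1.568, -0.001, 1.626]
ft_force: [-0.1, 0.8, -0.3]
opening: 0.318
```

Call:
jog_arm([
  {"dx": -0.003,"dy": 0.035,"dz": 0,"rx": 0,"ry": 0,"rz": 0,"gripper": 0.32},
  {"dx": -0.003,"dy": 0.035,"dz": 0,"rx": 0,"ry": 0,"rz": 0,"gripper": 0.32},
  {"dx": -0.003,"dy": 0.035,"dz": 0,"rx": 0,"ry": 0,"rz": 0,"gripper": 0.32},
  {"dx": -0.003,"dy": 0.035,"dz": 0,"rx": 0,"ry": 0,"rz": 0,"gripper": 0.32},
  {"dx": -0.003,"dy": 0.035,"dz": 0,"rx": 0,"ry": 0,"rz": 0,"gripper": 0.32},
  {"dx": -0.003,"dy": 0.035,"dz": 0,"rx": 0,"ry": 0,"rz": 0,"gripper": 0.32},
  {"dx": -0.003,"dy": 0.035,"dz": 0,"rx": 0,"ry": 0,"rz": 0,"gripper": 0.32},
  {"dx": -0.003,"dy": 0.03,"dz": 0,"rx": 0,"ry": 0,"rz": 0,"gripper": 0.32},
  {"dx": -0.003,"dy": 0.03,"dz": 0,"rx": 0,"ry": 0,"rz": 0,"gripper": 0.32},
  {"dx": -0.002,"dy": 0.02,"dz": 0,"rx": 0,"ry": 0,"rz": 0,"gripper": 0.32},
  {"dx": 0,"dy": 0.007,"dz": 0,"rx": 0,"ry": 0,"rz": 0,"gripper": 0.32},
  {"dx": 0,"dy": 0,"dz": 0,"rx": 0,"ry": 0,"rz": 0,"gripper": 0.32},
])

```text
t: 10.85
eef_pos: [449.8, 290.4, 123.1]
tcp_rot: [-1.569, 0.001, 1.628]
ft_force: [-0.7, -0.2, -0.6]
opening: 0.32
```

Run:
```python
from look import *
look('e1',(260,130,420,320),(200,190,330,310),1.5)
```

```text
10.85 [449.8 290.4 123.1] [-1.5691e+00  7.0000e-04  1.6277e+00] 0.3197 [-0.74 -0.21 -0.59]
side scale 2.469
top scale 3.038
```

View pics/e1.png

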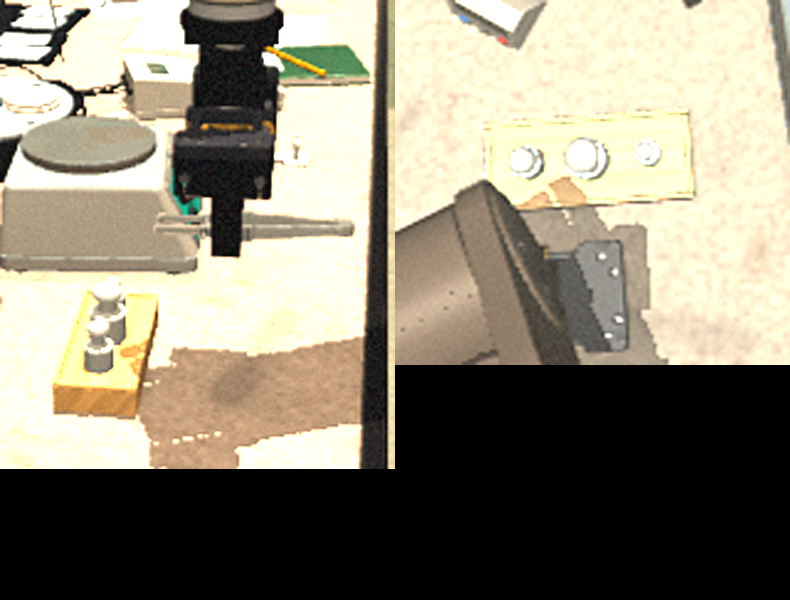

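Run:
```python
from ov import *
A=cv2.imread('pics/e1side.png')[205:240,315:410]; cv2.imwrite('pics/n6.png',cv2.resize(A,None,fx=8,fy=8,interpolation=cv2.INTER_CUBIC))
for z in (155,159): 
  P=fpts((445,290.4,z),np.radians(3.2),10)
  print([((proj('side',p)-[315,205]+.5)*8).round(0).tolist() for p in P])
```

```text
[[680.0, 185.0], [317.0, 168.0], [60.0, 179.0], [72.0, 135.0], [80.0, 167.0], [85.0, 149.0], [250.0, 167.0], [377.0, 173.0], [260.0, 113.0], [382.0, 118.0]]
[[681.0, 170.0], [317.0, 153.0], [60.0, 165.0], [72.0, 121.0], [80.0, 152.0], [85.0, 134.0], [251.0, 152.0], [377.0, 158.0], [260.0, 98.0], [383.0, 103.0]]
```

View pics/n6.png

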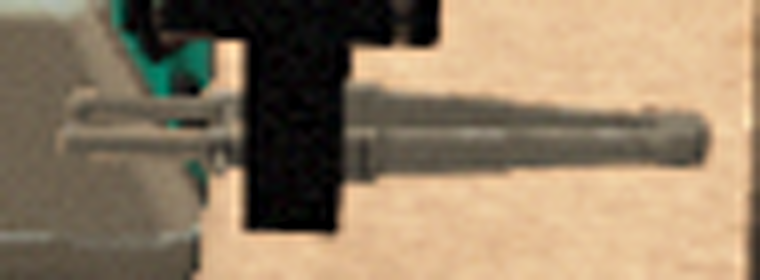

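Call:
jog_arm([
  {"dx": 0,"dy": 0,"dz": -0.015,"rx": 0,"ry": 0,"rz": 0,"gripper": 0.32},
  {"dx": 0,"dy": 0,"dz": -0.025,"rx": 0,"ry": 0,"rz": 0,"gripper": 0.32},
  {"dx": 0,"dy": 0,"dz": -0.025,"rx": 0,"ry": 0,"rz": 0,"gripper": 0.32},
  {"dx": 0,"dy": 0,"dz": -0.025,"rx": 0,"ry": 0,"rz": 0,"gripper": 0.32},
  {"dx": 0,"dy": 0,"dz": -0.015,"rx": 0,"ry": 0,"rz": 0,"gripper": 0.34},
  {"dx": 0,"dy": 0,"dz": -0.005,"rx": 0,"ry": 0,"rz": 0,"gripper": 0.36},
  {"dx": 0,"dy": 0,"dz": 0,"rx": 0,"ry": 0,"rz": 0,"gripper": 0.36},
  {"dx": 0,"dy": 0,"dz": 0,"rx": 0,"ry": 0,"rz": 0,"gripper": 0.36},
  {"dx": 0,"dy": 0,"dz": 0,"rx": 0,"ry": 0,"rz": 0,"gripper": 0.36},
])

```text
t: 11.85
eef_pos: [451.5, 289.8, 15.0]
tcp_rot: [-1.572, -0.001, 1.626]
ft_force: [0.7, 0.9, -1.0]
opening: 0.359
```

Run:
```python
from look import *
look('e2',(270,230,390,320),None,1.2)
A=snap('top','e2t')[210:310,200:330,::-1]; cv2.imwrite('pics/n7.png',cv2.resize(A,None,fx=6,fy=6,interpolation=cv2.INTER_CUBIC))
```

```text
11.85 [451.5 289.8  15. ] [-1.5721e+00 -6.0000e-04  1.6256e+00] 0.3588 [ 0.66  0.88 -0.98]
side scale 6.556
```

View pics/e2.png

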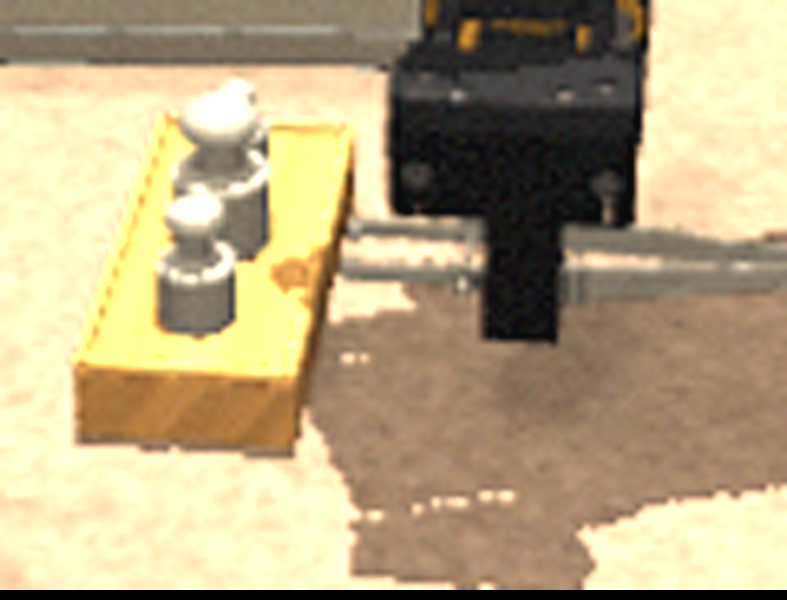

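View pics/n7.png

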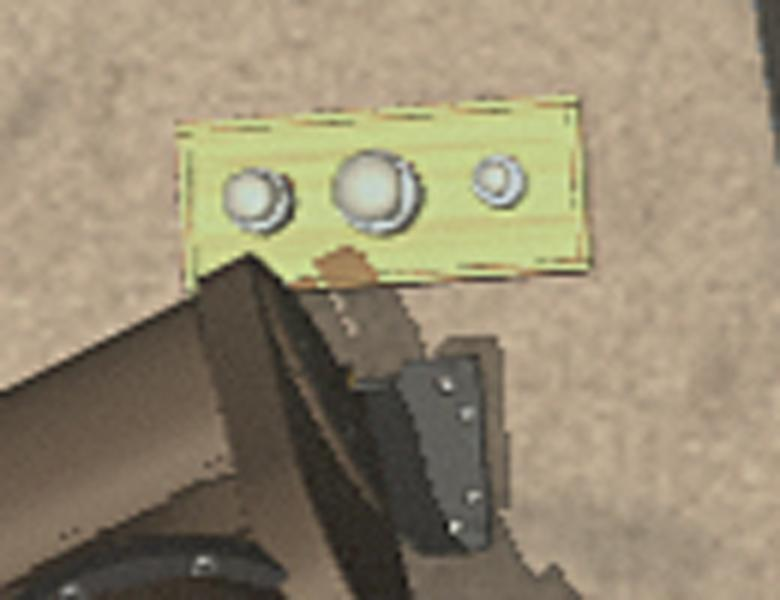

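Run:
```python
from ov import *
for off in(133,143): 
  print('now',[plane('top',*p,15+off)[:2] for p in((279.2,268.9),(281.2,301.6))],'TCP',451.5,289.8)
  # rest view d2 top: left corners composite
  q=[(430+(445-354)/5.643-.4,225+135/5.643-.4),(430+(466-354)/5.643-.4,225+313/5.643-.4)]
  print('rest d2',[plane('top',*p,23+off)[:2] for p in q],'TCP 496.5 -242.4')
  q=[(430+(484-395)/5.643-.4,225+124/5.643-.4),(430+(500-395)/5.643-.4,225+298/5.643-.4)]
  print('rest d7',[plane('top',*p,16+off)[:2] for p in q],'TCP 500.8 -242.6')
P=fpts((446.5,290,60),np.radians(3.2),17)
print([((proj('side',p)-[270,230]+.5)*6.556).round(0).tolist() for p in P])
print([((proj('side',p)-[270,230]+.5)*6.556).round(0).tolist() for p in [(556.5,296.5,70),(556.5,296.5,56),(556.5,296.5,28)]])
```

```text
now [array([491.39, 202.76]), array([422.23, 199.52])] TCP 451.5 289.8
rest d2 [array([ 526.69, -151.37]), array([ 459.95, -156.54])] TCP 496.5 -242.4
rest d7 [array([ 531.23, -152.5 ]), array([ 465.54, -155.89])] TCP 500.8 -242.6
now [array([491.22, 201.83]), array([422.72, 198.62])] TCP 451.5 289.8
rest d2 [array([ 526.18, -148.92]), array([ 460.08, -154.03])] TCP 496.5 -242.4
rest d7 [array([ 530.68, -150.05]), array([ 465.61, -153.4 ])] TCP 500.8 -242.6
[[828.0, 265.0], [543.0, 249.0], [341.0, 265.0], [353.0, 213.0], [357.0, 253.0], [363.0, 225.0], [491.0, 256.0], [590.0, 261.0], [499.0, 199.0], [595.0, 204.0]]
[[190.0, 203.0], [191.0, 241.0], [194.0, 317.0]]
```

Run:
```python
from ov import *
f=12
A=cv2.imread('pics/e2side.png')[255:285,315:375]; A=cv2.resize(A,None,fx=f,fy=f,interpolation=cv2.INTER_NEAREST)
c,s=np.cos(np.radians(3.2)),np.sin(np.radians(3.2))
def bars(g,gap,A,box,name,col):
    for sg in(1,-1):
        for yy in(gap/2+4,gap/2+7.4):
            for zz in(-3,3):
                L=[]
                for xx in(25,61):
                    p=np.array(g)+[c*xx-s*sg*yy,s*xx+c*sg*yy,zz]
                    L.append(tuple(int(v) for v in (proj(name,p)-box+.5)*f))
                cv2.line(A,L[0],L[1],col,1)
B=A.copy()
bars((446.5,290,57),17,B,[315,255],'side',(0,0,255))
cv2.imwrite('pics/n8.png',np.vstack([A,B])[:, :])
A=cv2.imread('pics/side0.png')[178:200,330:375]; A=cv2.resize(A,None,fx=f,fy=f,interpolation=cv2.INTER_NEAREST);B=A.copy()
bars((494.5,-242.4,31),26,B,[330,178],'side',(0,0,255))
cv2.imwrite('pics/n9.png',np.vstack([A,B]))
```

```text
(no output)
```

View pics/n8.png

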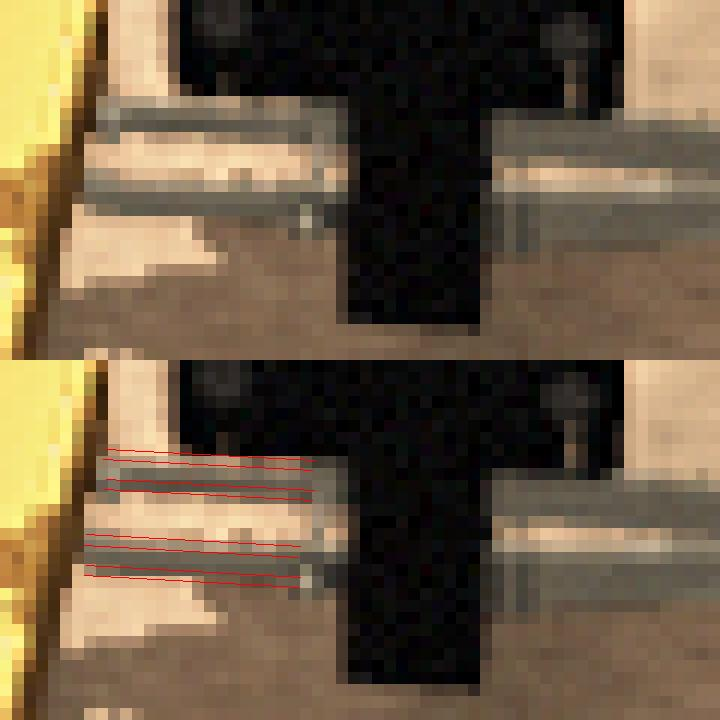

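View pics/n9.png

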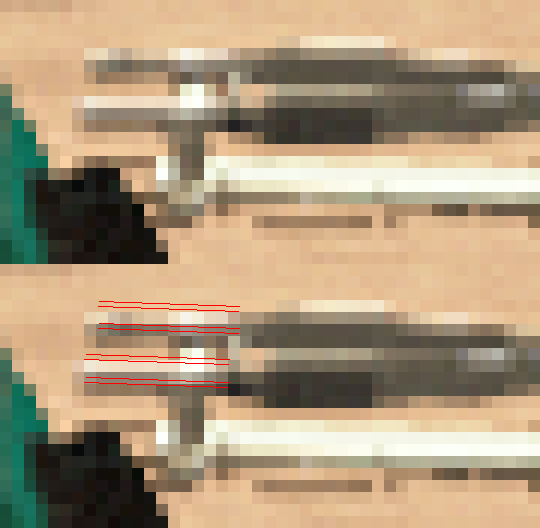

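Call:
jog_arm([
  {"dx": 0.008,"dy": 0.001,"dz": -0.001,"rx": 0,"ry": 0,"rz": 0,"gripper": 0.36},
  {"dx": 0.01,"dy": 0.001,"dz": 0,"rx": 0,"ry": 0,"rz": 0,"gripper": 0.36},
  {"dx": 0.01,"dy": 0.0005,"dz": 0,"rx": 0,"ry": 0,"rz": 0,"gripper": 0.36},
  {"dx": 0.008,"dy": 0.0005,"dz": 0,"rx": 0,"ry": 0,"rz": 0,"gripper": 0.36},
  {"dx": 0,"dy": 0,"dz": 0,"rx": 0,"ry": 0,"rz": 0,"gripper": 0.36},
  {"dx": 0,"dy": 0,"dz": 0,"rx": 0,"ry": 0,"rz": 0,"gripper": 0.36},
])

```text
t: 12.55
eef_pos: [487.0, 292.6, 13.0]
tcp_rot: [-1.57, 0.0, 1.626]
ft_force: [0.1, -0.1, -1.3]
opening: 0.358
```

Run:
```python
from ov import *
from look import *
look('f1',(280,240,370,300),None,1.0)
A=snap('top','f1t')[210:310,200:330,::-1]; cv2.imwrite('pics/n7.png',cv2.resize(A,None,fx=6,fy=6,interpolation=cv2.INTER_CUBIC))
```

```text
12.55 [487.  292.6  13. ] [-1.57  0.    1.63] 0.3582 [ 0.11 -0.12 -1.32]
side scale 8.778
```

View pics/f1.png

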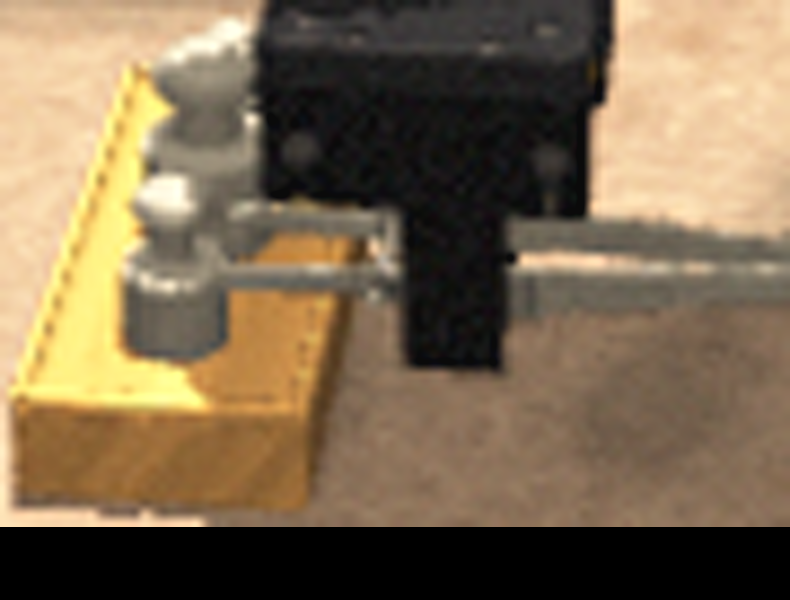

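View pics/n7.png

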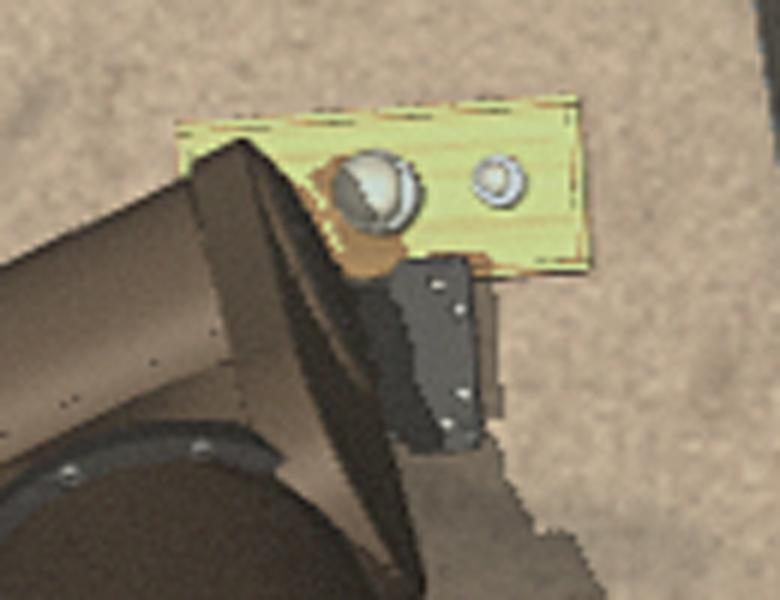

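```bash
cat > bars.py <<'E'
from ov import *
c,s=np.cos(np.radians(3.2)),np.sin(np.radians(3.2))
def bars(g,gap,A,box,name,col,f):
    for sg in(1,-1):
        for yy in(gap/2+4,gap/2+7.4):
            for zz in(-3,3):
                L=[]
                for xx in(25,61):
                    p=np.array(g)+[c*xx-s*sg*yy,s*xx+c*sg*yy,zz]
                    L.append(tuple(int(v) for v in (proj(name,p)-box+.5)*f))
                cv2.line(A,L[0],L[1],col,1)
def weight(A,box,name,col,f,base,rs=((13,0),(13,22),(5,22),(5,34),(10,34),(10,42))):
    for r,h in rs:
        pts=np.array([(proj(name,np.array(base)+[r*np.cos(a),r*np.sin(a),h])-box+.5)*f for a in np.linspace(0,6.283,60)]).astype(np.int32)
        cv2.polylines(A,[pts],True,col,1)
E
python3 - <<'E'
from bars import *
f=12;box=[285,245]
A=cv2.imread('pics/f1side.png')[245:290,285:330]; A=cv2.resize(A,None,fx=f,fy=f,interpolation=cv2.INTER_NEAREST);B=A.copy()
bars((482,293,56),17,B,box,'side',(0,0,255),f); weight(B,box,'side',(255,0,0),f,(556,297,28))
cv2.imwrite('pics/n8.png',cv2.resize(np.hstack([A,B]),(800,400)))
E
```

```text
(no output)
```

View pics/n8.png

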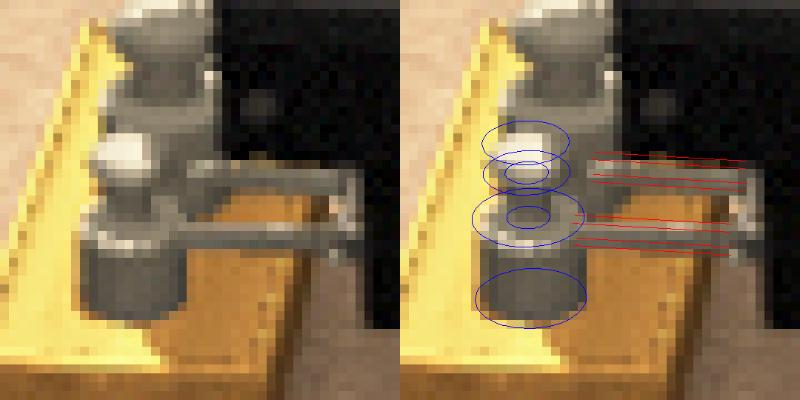

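Call:
jog_arm([
  {"dx": 0,"dy": 0,"dz": 0.001,"rx": 0,"ry": 0,"rz": 0,"gripper": 0.37},
  {"dx": 0.004,"dy": 0.0002,"dz": 0,"rx": 0,"ry": 0,"rz": 0,"gripper": 0.37},
  {"dx": 0.005,"dy": 0.0003,"dz": 0,"rx": 0,"ry": 0,"rz": 0,"gripper": 0.37},
  {"dx": 0.004,"dy": 0.0002,"dz": 0,"rx": 0,"ry": 0,"rz": 0,"gripper": 0.37},
  {"dx": 0,"dy": 0,"dz": 0,"rx": 0,"ry": 0,"rz": 0,"gripper": 0.37},
  {"dx": 0,"dy": 0,"dz": 0,"rx": 0,"ry": 0,"rz": 0,"gripper": 0.37},
])

```text
t: 13.25
eef_pos: [500.1, 293.4, 14.0]
tcp_rot: [-1.571, -0.0, 1.626]
ft_force: [-0.7, 0.2, -0.7]
opening: 0.373
```

Run:
```python
from bars import *
from look import *
look('f2',(280,240,370,300),None,1.0)
f=12;box=[285,245]
A=cv2.imread('pics/f2side.png')[245:290,285:330]; A=cv2.resize(A,None,fx=f,fy=f,interpolation=cv2.INTER_NEAREST);B=A.copy()
bars((495,293.8,56),18,B,box,'side',(0,0,255),f); weight(B,box,'side',(255,0,0),f,(556,297,28))
cv2.imwrite('pics/n8.png',cv2.resize(np.hstack([A,B]),(800,400)))
```

```text
13.25 [500.1 293.4  14. ] [-1.57 -0.    1.63] 0.3731 [-0.72  0.15 -0.67]
side scale 8.778
```

View pics/n8.png

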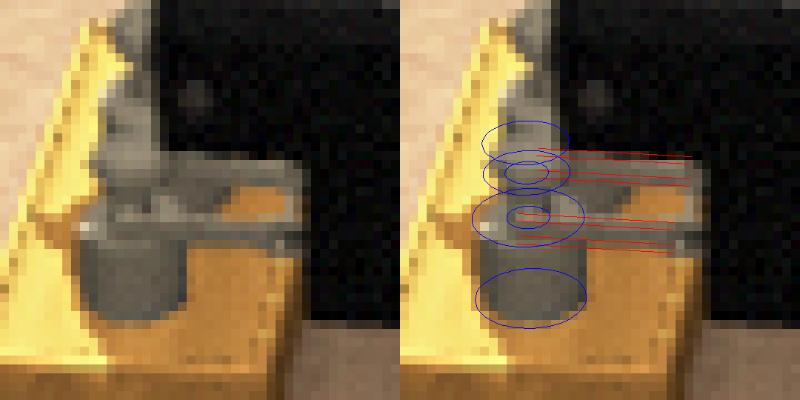

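Call:
jog_arm([
  {"dx": 0.004,"dy": 0.0002,"dz": 0,"rx": 0,"ry": 0,"rz": 0,"gripper": 0.37},
  {"dx": 0.004,"dy": 0.0003,"dz": 0,"rx": 0,"ry": 0,"rz": 0,"gripper": 0.37},
  {"dx": 0.004,"dy": 0.0002,"dz": 0,"rx": 0,"ry": 0,"rz": 0,"gripper": 0.37},
  {"dx": 0,"dy": 0,"dz": 0,"rx": 0,"ry": 0,"rz": 0,"gripper": 0.37},
  {"dx": 0,"dy": 0,"dz": 0,"rx": 0,"ry": 0,"rz": 0,"gripper": 0.37},
])

```text
t: 13.8
eef_pos: [512.1, 294.2, 14.1]
tcp_rot: [-1.571, -0.0, 1.626]
ft_force: [-0.8, 0.5, -0.5]
opening: 0.369
```

Run:
```python
from bars import *
from look import *
look('f3',(280,240,370,300),None,1.0)
f=12;box=[285,245]
A=cv2.imread('pics/f3side.png')[245:290,285:330]; A=cv2.resize(A,None,fx=f,fy=f,interpolation=cv2.INTER_NEAREST);B=A.copy()
bars((507,294.5,56),18,B,box,'side',(0,0,255),f); weight(B,box,'side',(255,0,0),f,(556,297,28))
cv2.imwrite('pics/n8.png',cv2.resize(np.hstack([A,B]),(800,400)))
A=snap('top','f3t')[210:310,200:330,::-1]; cv2.imwrite('pics/n7.png',cv2.resize(A,None,fx=6,fy=6,interpolation=cv2.INTER_CUBIC))
```

```text
13.8 [512.1 294.2  14.1] [-1.57 -0.    1.63] 0.3692 [-0.76  0.51 -0.48]
side scale 8.778
```

View pics/n8.png

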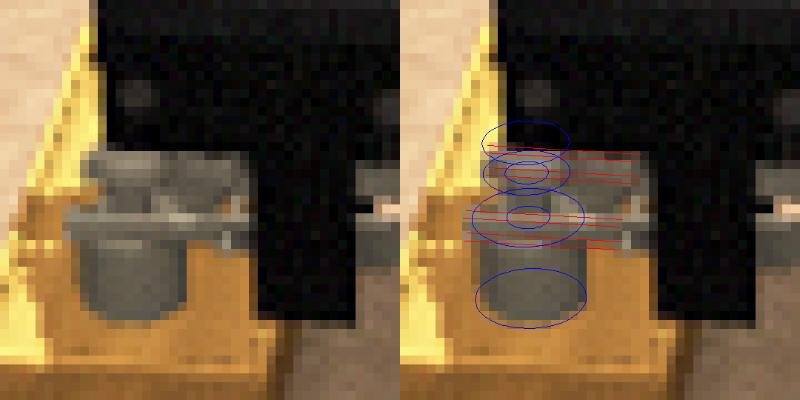

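View pics/n7.png

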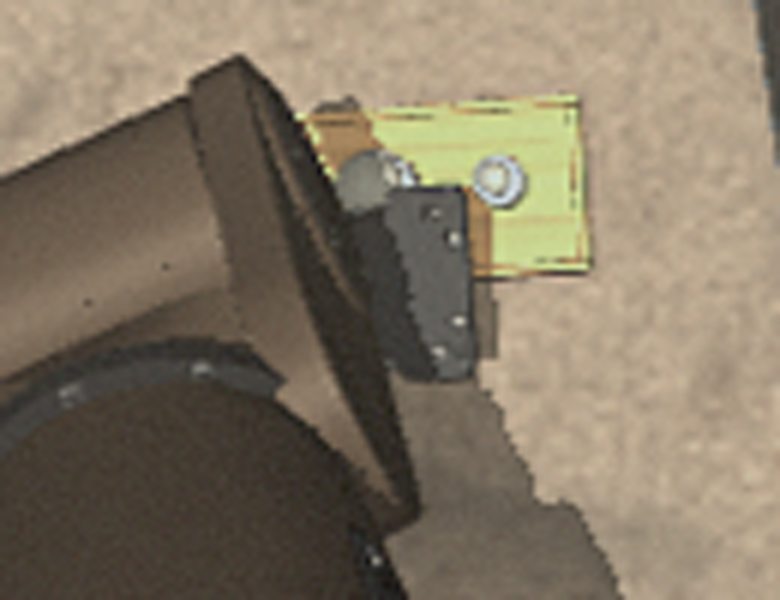

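Call:
jog_arm([
  {"dx": 0,"dy": 0,"dz": 0,"rx": 0,"ry": 0,"rz": 0,"gripper": 0.35},
  {"dx": 0,"dy": 0,"dz": 0,"rx": 0,"ry": 0,"rz": 0,"gripper": 0.33},
  {"dx": 0,"dy": 0,"dz": 0,"rx": 0,"ry": 0,"rz": 0,"gripper": 0.31},
  {"dx": 0,"dy": 0,"dz": 0,"rx": 0,"ry": 0,"rz": 0,"gripper": 0.3},
  {"dx": 0,"dy": 0,"dz": 0,"rx": 0,"ry": 0,"rz": 0,"gripper": 0.295},
  {"dx": 0,"dy": 0,"dz": 0,"rx": 0,"ry": 0,"rz": 0,"gripper": 0.295},
  {"dx": 0,"dy": 0,"dz": 0,"rx": 0,"ry": 0,"rz": 0,"gripper": 0.295},
])

```text
t: 14.6
eef_pos: [512.1, 294.2, 14.2]
tcp_rot: [-1.571, -0.0, 1.626]
ft_force: [0.0, -0.7, -0.0]
opening: 0.297
```

Run:
```python
from bars import *
from look import *
look('g1',(280,240,370,300),None,1.0)
f=12;box=[285,245]
A=cv2.imread('pics/g1side.png')[245:290,285:330]; A=cv2.resize(A,None,fx=f,fy=f,interpolation=cv2.INTER_NEAREST);B=A.copy()
bars((507,294.5,56),6,B,box,'side',(0,0,255),f); weight(B,box,'side',(255,0,0),f,(556,297,28))
cv2.imwrite('pics/n8.png',cv2.resize(np.hstack([A,B]),(800,400)))
```

```text
14.6 [512.1 294.2  14.2] [-1.57 -0.    1.63] 0.297 [ 0.05 -0.67 -0.04]
side scale 8.778
```

View pics/n8.png

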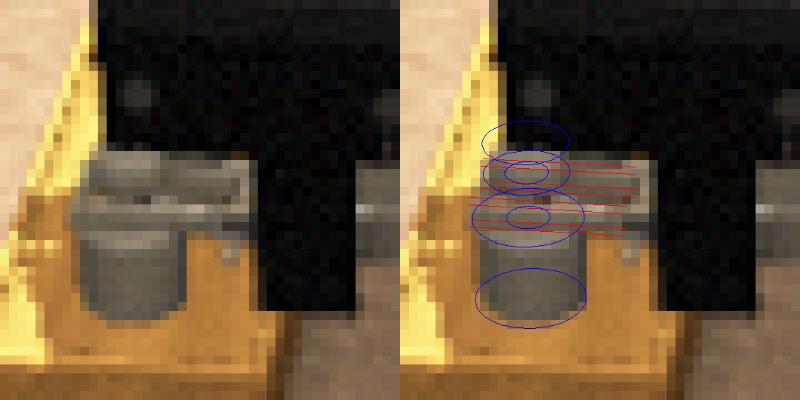

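Call:
jog_arm([
  {"dx": 0,"dy": 0,"dz": 0.002,"rx": 0,"ry": 0,"rz": 0,"gripper": 0.295},
  {"dx": 0,"dy": 0,"dz": 0.002,"rx": 0,"ry": 0,"rz": 0,"gripper": 0.295},
  {"dx": 0,"dy": 0,"dz": 0.002,"rx": 0,"ry": 0,"rz": 0,"gripper": 0.295},
  {"dx": 0,"dy": 0,"dz": 0.002,"rx": 0,"ry": 0,"rz": 0,"gripper": 0.295},
  {"dx": 0,"dy": 0,"dz": 0.002,"rx": 0,"ry": 0,"rz": 0,"gripper": 0.295},
  {"dx": 0,"dy": 0,"dz": 0,"rx": 0,"ry": 0,"rz": 0,"gripper": 0.295},
  {"dx": 0,"dy": 0,"dz": 0,"rx": 0,"ry": 0,"rz": 0,"gripper": 0.295},
])

```text
t: 15.35
eef_pos: [512.1, 294.2, 24.2]
tcp_rot: [-1.571, -0.0, 1.626]
ft_force: [0.4, 0.1, -0.7]
opening: 0.296
```

Run:
```python
from bars import *
from look import *
look('g2',(280,230,370,300),None,1.2)
```

```text
15.35 [512.1 294.2  24.2] [-1.57 -0.    1.63] 0.2965 [ 0.41  0.07 -0.74]
side scale 8.429
```

View pics/g2.png

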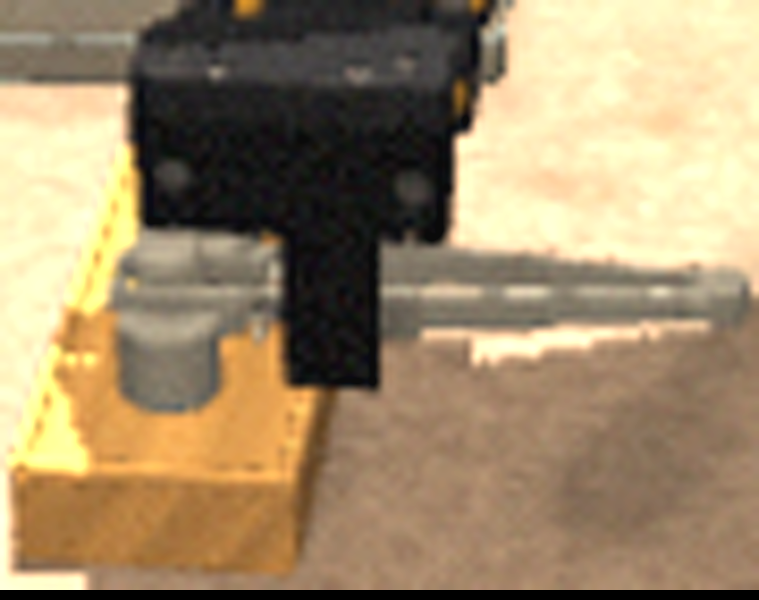

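Call:
jog_arm([
  {"dx": 0,"dy": 0,"dz": 0.002,"rx": 0,"ry": 0,"rz": 0,"gripper": 0.295},
  {"dx": 0,"dy": 0,"dz": 0.004,"rx": 0,"ry": 0,"rz": 0,"gripper": 0.295},
  {"dx": 0,"dy": 0,"dz": 0.005,"rx": 0,"ry": 0,"rz": 0,"gripper": 0.295},
  {"dx": 0,"dy": 0,"dz": 0.005,"rx": 0,"ry": 0,"rz": 0,"gripper": 0.295},
  {"dx": 0,"dy": 0,"dz": 0.005,"rx": 0,"ry": 0,"rz": 0,"gripper": 0.295},
  {"dx": 0,"dy": 0,"dz": 0.005,"rx": 0,"ry": 0,"rz": 0,"gripper": 0.295},
  {"dx": 0,"dy": 0,"dz": 0.004,"rx": 0,"ry": 0,"rz": 0,"gripper": 0.295},
  {"dx": 0,"dy": 0,"dz": 0.002,"rx": 0,"ry": 0,"rz": 0,"gripper": 0.295},
  {"dx": 0,"dy": 0,"dz": 0,"rx": 0,"ry": 0,"rz": 0,"gripper": 0.295},
  {"dx": 0,"dy": 0,"dz": 0,"rx": 0,"ry": 0,"rz": 0,"gripper": 0.295},
  {"dx": 0,"dy": 0,"dz": 0,"rx": 0,"ry": 0,"rz": 0,"gripper": 0.295},
])

```text
t: 16.5
eef_pos: [512.0, 294.2, 55.9]
tcp_rot: [-1.57, 0.0, 1.626]
ft_force: [-0.4, -0.0, -2.0]
opening: 0.298
```

Run:
```python
from bars import *
from look import *
look('g3',(280,210,370,300),None,1.2)
for h in(20,25,30,35): print(h,proj('side',(556,297+0,28+h)),proj('side',(556,310,28+h)))
```

```text
16.5 [512.  294.2  55.9] [-1.57  0.    1.63] 0.2979 [-0.41 -0.01 -2.02]
side scale 6.556
20 [298.96 269.79] [297.58 273.09]
25 [298.89 267.71] [297.51 270.98]
30 [298.82 265.61] [297.44 268.87]
35 [298.75 263.51] [297.36 266.75]
```

View pics/g3.png

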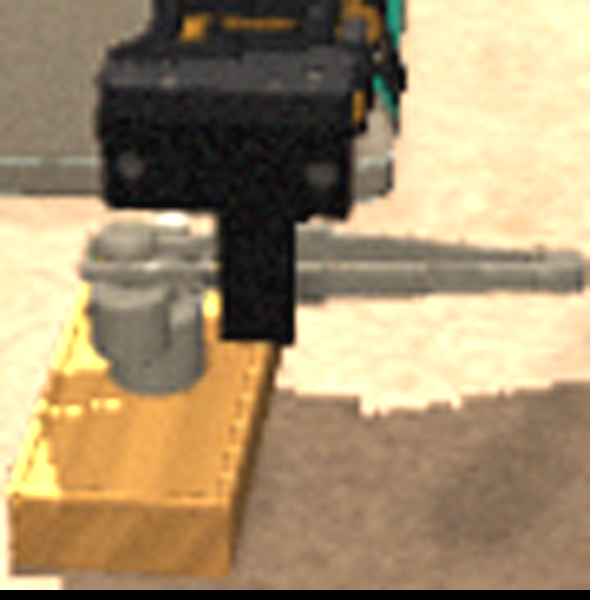

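Run:
```python
from bars import *
from look import *
f=14;box=[285,235]
A=cv2.imread('pics/g3side.png')[235:277,285:325]; A=cv2.resize(A,None,fx=f,fy=f,interpolation=cv2.INTER_CUBIC);A=cv2.convertScaleAbs(A,alpha=1.5);B=A.copy()
bars((507,294.5,98),6,B,box,'side',(0,0,255),f); weight(B,box,'side',(255,0,0),f,(556,297,66.5))
cv2.imwrite('pics/n8.png',cv2.resize(np.hstack([A,B]),(800,420)))
```

```text
(no output)
```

View pics/n8.png

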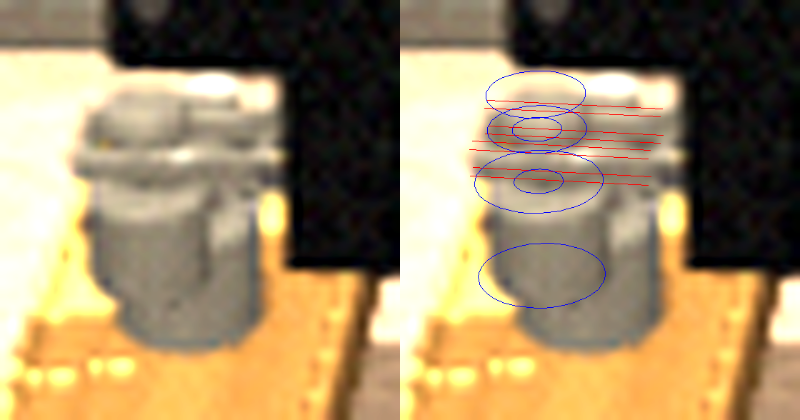

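Run:
```python
from look import *
o=[]
for i in range(16):
    im=env.read_camera('side' if i<15 else 'top'); s=env.state(); o.append(s['opening'])
    if i==14: cv2.imwrite('pics/h1side.png',im[:,:,::-1])
    if i==15: cv2.imwrite('pics/h1top.png',im[:,:,::-1])
print(np.mean(o),np.std(o),s['t'],s['eef_pos'],s['ft_force'],np.abs(s['qvel']).max())
a=cv2.imread('pics/g3side.png');b=cv2.imread('pics/h1side.png')
f=9
c=[cv2.resize(x[225:290,285:329],None,fx=f,fy=f,interpolation=cv2.INTER_CUBIC) for x in(a,b)]
cv2.imwrite('pics/h1.png',np.hstack(c))
d=cv2.absdiff(a,b)[200:300,270:400].max(2);print((d>40).sum())
cv2.imwrite('pics/h2.png',cv2.resize(cv2.imread('pics/h1top.png')[200:280,220:320],None,fx=7,fy=7,interpolation=cv2.INTER_CUBIC))
```

```text
0.2961884108146196 0.001883174594955474 17.35 [512.11139168 294.23568113  56.17120068] [ 0.05367683  0.38940218 -1.70913245] 0.0022779231515827874
29
```

View pics/h1.png

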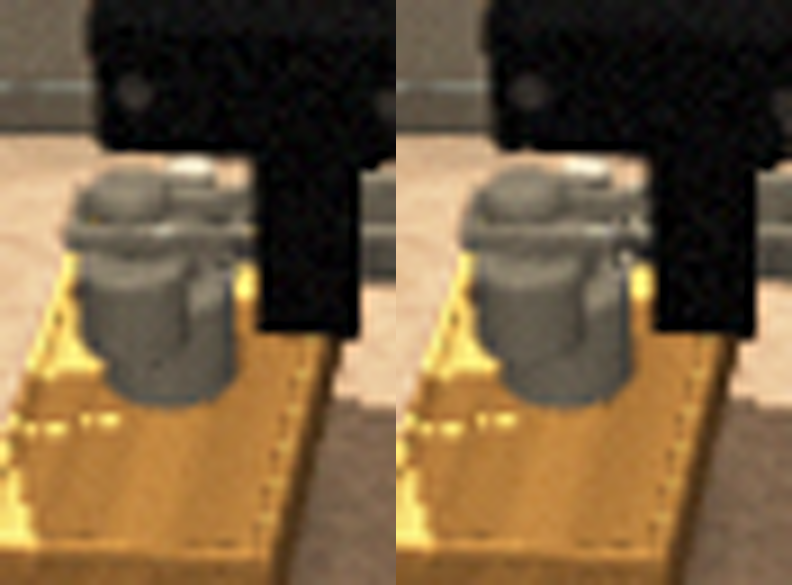

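View pics/h2.png

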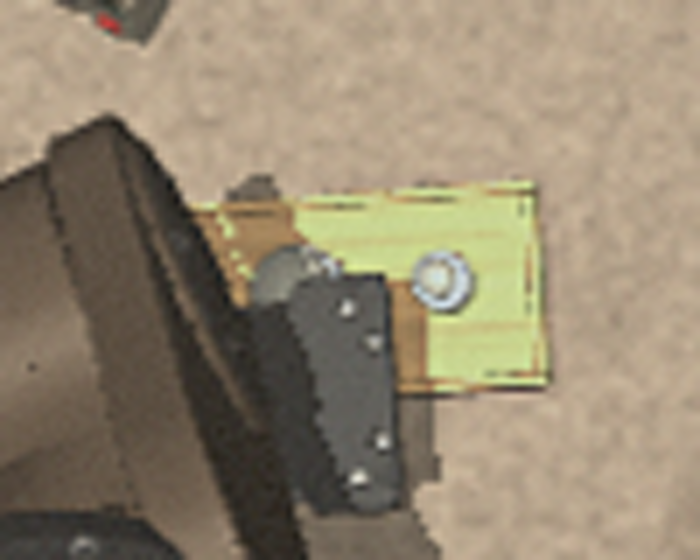

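Run:
```python
from bars import *
f=20
def ed(g,gap,x):
    out=[]
    for sg in(-1,1):
        cc=[]
        for yy in(gap/2+4,gap/2+7.4):
            for zz in(-3,3):
                p=np.array(g)+[c*x-s*sg*yy,s*x+c*sg*yy,zz]; cc.append(proj('side',p))
        cc=np.array(cc); out.append((cc[:,0].mean().round(1),cc[:,1].min().round(2),cc[:,1].max().round(2)))
    return out
for g,gap in(((507,294.5,97),6),((507,294.5,97),9)): print(gap,[ed(g,gap,x) for x in(30,38)])
a=cv2.imread('pics/h1side.png')
b=a[236:262,294:316]
cv2.imwrite('pics/h3.png',cv2.convertScaleAbs(cv2.resize(b,None,fx=22,fy=22,interpolation=cv2.INTER_NEAREST),alpha=1.6))
g=a.mean(2)
for cidx in(304,306,308): print(cidx,g[240:262,cidx].astype(int))
# e1 carried view, .32
```

```text
6 [[(np.float64(308.2), np.float64(245.72), np.float64(249.13)), (np.float64(307.0), np.float64(249.87), np.float64(253.33))], [(np.float64(304.3), np.float64(245.53), np.float64(248.92)), (np.float64(303.0), np.float64(249.67), np.float64(253.12))]]
9 [[(np.float64(308.3), np.float64(245.37), np.float64(248.77)), (np.float64(306.9), np.float64(250.24), np.float64(253.7))], [(np.float64(304.4), np.float64(245.18), np.float64(248.57)), (np.float64(302.9), np.float64(250.03), np.float64(253.49))]]
304 [  8   0 187 231 159 112 110  87  83 113 138 103  83  96 118 105  85  71
  73  76  77  70]
306 [  3   0 157 240 176  98 116  91  90 100 160 110  81  70  66  70  99 113
 118 103  85  78]
308 [ 11   0 122 192 143  97 125  98  89  86 155 114  88  95 120 120 125 127
 112  87  78  82]
```

View pics/h3.png

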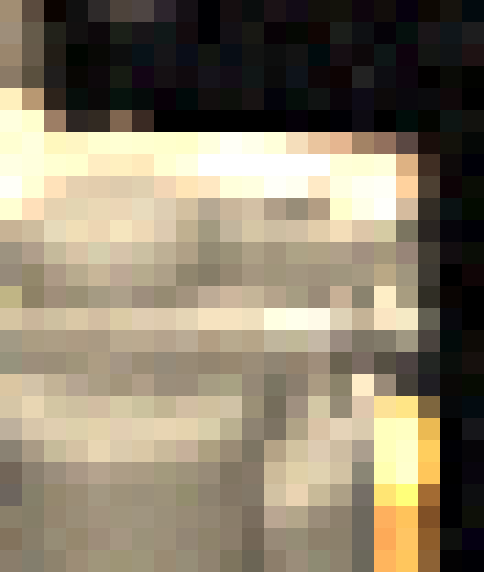

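Run:
```python
from cell import env
print(env.job_done()); s=env.state(); print(s['t'],s['opening'])
```

```text
the job is handed in; nothing more can be done
None
the job is handed in; nothing more can be done
```

I picked the forceps off the rest, carried them over the stirrer and brought the open jaws round the neck of the middle weight. That was the leftmost weight as the robot sees it. I squeezed to the mark, lifted the weight and handed in the job at about 17.4 s, still holding it.

**Last checks:**
- **Hold:** The weight hung upright with its base about 36–38 mm above the stand. It was still over 0.8 s of repeated pictures, and the wrist felt about 1.7 N, which matches the forceps plus the weight.
- **Gap:** The mean opening was 0.2962, which is 28.1 mm over the plates, so a tip gap of about 6.2 mm. The spacing of the jaws in the side view agreed roughly, to within 1.5 mm. The dark band on the guide pin was too small in the pictures to read directly.
- **Other weights and surroundings:** I saw the small and large weights in their places. I did not compare the bystanders with the first pictures, but nothing came near them.

**What disagreed:**
- **Gripper height:** Both cameras showed the gripper about 37 mm higher than the reported TCP height and the stated fingertip length. The forceps were therefore gripped at a reported height of about -14 mm. I set heights from the pictures and checked the forces as I went down.
- **Top view:** The arm hid the jaws from the top camera at the stand. How well they were centred on the neck came from the side view and the offset measured on the gripper body, not from seeing it directly.

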